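# Hang the chipping hammer back in its spring clip on the welding-bench rack

### The arm

A 6-joint arm with a two-finger parallel gripper is mounted at the origin on the work surface. World frame = base frame: x ahead of the robot, y to its left, z up, the work surface at z = 0. Lengths are in m, angles in rad, forces in N, time in s.
With the tool pointing down it reaches from about 0.25 to 0.775 m from the base axis. Payload 4 kg.
Tool frame: the origin (TCP) lies on the centre line of the jaws, within the pads' length; the fingertips stand 22 mm ahead of it and the grasp point (between the pads) lies 3 mm ahead of it; z points along the fingers, y is the direction in which the jaws open and shut (so a half turn about z gives the same grasp; the last joint's range is limited). The gripper opens to 94 mm and grips with 3 to 60 N. Pads are 16 mm wide; open, the fingers measure 119 mm over their backs; the gripper's body (75 mm by 177 mm) begins 78 mm behind the grasp point.
Start: joints at [1.225, 0.087, 1.371, -0, 1.684, -0.103], TCP at [0.132, 0.534, 0.204] pointing down, gripper open.
Joint ranges: [-3.1, 3.1], [-0.76, 2.03], [0.27, 2.55], [-1.08, 4.22], [0.17, 2.65], [-2.57, 2.57]. Speed limits (rad/s): [2.79, 2.79, 3.14, 3.14, 3.14, 3.14].

### API

Orientations are given as [roll, pitch, yaw] about the fixed x, y, z axes, in that order (R = Rz(yaw) Ry(pitch) Rx(roll)).
In Python, from bench import robot gives the robot as it stands. The module is installed in compiled form; this text tells all that it offers.
- The arm moves only by the shell command python3 -m inch 'ROWS'. ROWS is JSON, a list of rows, each an object with "linear": the shift along the world's x, y, z scaled (see below), a list of three; "twist": the turn about the world's z scaled (see below); "gripper": the opening, from 0 (shut) to 1 (fully open). In form: [{"linear": [x, y, z], "twist": twist, "gripper": gripper}, ...]. A call has 1 to 10 rows; each row is the pose to reach, as a shift and turn from the pose commanded when the call began; what a row does not reach only later rows make up. The controller multiplies each number of a shift by 0.1 m and each number of a turn by 60 degrees. A row lasts 1/12 s, in which the tool goes at most 41.7 mm and 7.16 degrees, less where a joint would pass 70% of its speed; a pose out of reach is approached as far as the arm can. A call with a number of a shift or a turn outside -1 to 1 is refused whole. A call with a gripper value outside its range is refused whole. The fingers move at their own pace and stop on an object; the grip force is fixed at half the most. Time passes only in rows, so rows that repeat a pose let the fingers close. It gives the time, the measured TCP pose, the force and the opening at its end, in the units of the state.
- robot.get_obs(): the state, without advancing time (a new reading comes with each control period).
- robot.snapshot(name): name is "side" or "top"; returns a dict with "image" (420x560x3 uint8, red, green, blue), "depth" (420x560 float32, m along the optical axis (not along the pixel's ray), 0 where there is no reading), "mtx" (3x3 intrinsics, pixels), "rvec" (rotation vector, rad) and "tvec" (3), from world to camera coordinates, as OpenCV has them. Camera axes: x right, y down, z forward; pixel columns grow to the right and rows downward; lengths in m; the calibration is good to about 2 mm. A picture is of the moment at which its call begins.
- robot.close_job(): hands the job in, once; it reports no verdict.
The state is a dict: "time": time; "joint_positions": joint angles; "qvel": joint speeds; "joint_torque": joint torques, N m; "tool_pos": TCP position; "ee_rot": TCP orientation; "wrist_force": force on the tool from outside, world axes, zero at the start; "wrist_torque": the same for the moment, N m; "width": finger opening in m.
Only numpy, scipy, OpenCV 4.12 (cv2) and the standard library are available. Lean on these libraries where they do the work, as an engineer would, in place of code of your own. Each camera call takes 0.05 s, during which the arm holds its last target.

### The job

Take the chipping hammer out of its tube stand and hang it upright in the one free spring clip of the tool rack, head along the rail: push its steel neck straight in, firmly enough to spring the jaws but never leaning hard on the clip, until they close behind it and it stops home against the back, lower it until the head sits on the clip, then let go without dropping it. Do not knock or shift the tools hanging beside it or the things on the bench.

Things in the scene. Friction and masses are not known exactly. Their poses are not given: they have to be found in the camera images.
- hammer_head (a point): Chipping hammer, about 0.45 kg, standing loose and head-up in the tube stand. Point: centre of its steel eye block, 26 (x) x 34 (y) x 36 (z) mm; grip the faces 26 mm apart, fingertips above the block's underside (18 mm below the point). z up along the handle, y along the head (blade to +y, point to -y, each reaching 70 mm).
- hammer_neck (a point): Point on the hammer's axis, in the middle of its neck: round steel, 22 mm diameter, from 18 to 72 mm below the eye block's centre (this point is 41 mm below it). Under the neck a rubber grip, 30 mm diameter, ends 188 mm below the block's centre. Axes as the hammer's.
- stand: Hammer stand: upright square steel tube, 44 mm outside, 38 mm inside, on a 110 x 110 x 8 mm plate; origin under the centre of the plate; the tube's rim is 98 mm above it. Fixed.
- rack: Tool rack: open flat steel bar (rail), 560 mm long (y), 6 mm thick, 160 to 200 mm above the bench, on two posts at y = +-262 mm. Origin on the bench under the middle of the rail's front face; front faces -x. Five clips, 110 mm apart (y = -220, -110, 0, 110, 220 mm), four holding tools, the free one always among the inner three. Fixed.
- bracket: Slotted bracket on the rail that carries the free clip. Origin on the rail's front face at mid-height; x into the rail, y along it, z up. Its slots let the clip be set in or out and up or down, and that setting is NOT measured: a neck fully home has its axis at x = -56 +- 12 mm, y = 0; the jaws' top, on which the block sits, is at z = 35 +- 8 mm. The clip is bolted rigid.
- clip_nominal (a point): Middle of the free clip's mouth at its nominal setting, at the top of the jaws: 56 mm in front of the rail (the real clip may be 12 mm nearer or farther, 8 mm higher or lower). The jaws are a spring band 20 mm tall, open to -x: lips 35 mm apart 22 mm in front of the home axis narrow to a 15.6 mm throat 9 mm in front of it. Same axes as the bracket.
- jaw_left (a joint): Left (+y) spring jaw of the free clip: 0 rad closed, grows as it spreads (some 0.15 rad as the neck passes the throat; under 0.06 once home). The neck meets the lips about 17 mm short of home, springs the jaws at 6 to 14 N some 10 to 14 mm short, then the force drops, and rises sharply at the rigid back. More than 25 N on the clip is too hard.
- jaw_right (a joint): Right (-y) spring jaw of the free clip, the same. Home, the neck has under 1 mm of play between jaws and back, and slides down through them easily.
- pein_hammer_top (a point): Ball-pein hammer hanging in another clip of the rack, head (77 mm long, 26 mm wide) pointing out from the rail. Point: on its axis, 10 mm above the top of its clip.
- cold_chisel_top (a point): Cold chisel with round rubber hand guard, 46 mm diameter, hanging in another clip. Point: on its axis, 10 mm above the top of its clip; its head ends 34 mm above the clip.
- wire_brush_top (a point): Wire brush hanging in another clip by its wooden knob, 34 mm diameter. Point: on its axis, 10 mm above the top of its clip.
- file_top (a point): File hanging in another clip by its upright wooden handle, 34 mm diameter, ending 56 mm above the clip. Point: on its axis, 10 mm above the top of its clip.
- tin: Closed tin standing on the bench, 84 mm diameter, 105 mm tall; origin under its centre.
- tape: Roll of tape lying on the bench, 104 mm diameter, 48 mm tall; origin under its centre.
- flap_disc: Flap disc lying on the bench, 114 mm diameter, 14 mm tall; origin under its centre.
- wire_spool: Spool of wire lying on the bench, 200 mm diameter, 55 mm tall; origin under its centre.
- magnet_square: L-shaped welding magnet, arms 100 and 111 mm, 16 mm tall, lying on the bench; origin under the middle of one arm.
- coupon: Welded steel test plate, 100 x 60 x 8 mm, lying on the bench; origin under its centre.
Not all that is in view belongs to the job. Leave any blue look-alike of the part that bears hammer_head alone. What is shaped like the stand but red is not meant.

How it is judged:
By the outcome, as a careful person would: the job done as asked, in the order asked, and still so for the second after the job is handed in, with the robot touching nothing.
It also fails if it takes over 67 s, if anything falls off the work surface, if the arm or the gripper's body presses on something with over 40 N, if the wrist force passes 120 N, or if a joint passes its speed limit or range.

## Working session

There is one attempt and no reset: what is moved stays moved. The work goes in short steps, Python scripts to look and compute and a shell command to move; the robot and the scene stay as the last step left them, time stands still between calls to the robot, and variables do not carry over. Pictures are saved under pics/ and viewed, and the job is handed in when it is done.

```bash
mkdir -p pics
cat > h.py <<'E'
import numpy as np, cv2
from bench import robot
def snap(n):
    s=robot.snapshot(n); return s
def save(s,f,crop=None,scale=1):
    im=s["image"][:,:,::-1]
    if crop: u0,v0,u1,v1=crop; im=im[v0:v1,u0:u1]
    cv2.imwrite("pics/"+f,cv2.resize(im,None,fx=scale,fy=scale,interpolation=cv2.INTER_CUBIC))
def cloud(s):
    d=s["depth"];K=s["mtx"];R,_=cv2.Rodrigues(np.array(s["rvec"],float));t=np.array(s["tvec"],float).ravel()
    v,u=np.mgrid[:d.shape[0],:d.shape[1]]
    c=np.stack([(u-K[0,2])/K[0,0]*d,(v-K[1,2])/K[1,1]*d,d],-1)
    w=(c-t)@R
    w[d==0]=np.nan
    return w
E
python3 - <<'E'
from h import *
import pickle
for n in("side","top"):
    s=snap(n);save(s,n+"0.png",scale=1.4);pickle.dump(s,open(n+"0.pkl","wb"))
    R,_=cv2.Rodrigues(np.array(s["rvec"],float));print(n,-R.T@np.array(s["tvec"]).ravel(),R[2],s["mtx"][0,0])
print(robot.get_obs())
E
```

```text
side [-0.0345293   0.8873026   1.12267812] [ 0.36839512 -0.64407519 -0.67041195] 521.0788550802766
top [ 0.40322489 -0.06047416  1.30047211] [ 8.79084918e-02 -4.78495451e-04 -9.96128440e-01] 411.49066172941895
{'time': 0.1, 'joint_positions': array([ 1.22489566e+00,  8.78499585e-02,  1.37205889e+00, -6.93405956e-06,
        1.68359507e+00, -1.03122523e-01]), 'qvel': array([-0.00152204, -0.00360441, -0.00369295,  0.00027511, -0.00117355,
       -0.00030412]), 'joint_torque': array([ 2.04522083e-03, -3.41254377e+01, -3.03302264e+01,  7.19685573e-02,
        3.04574647e-02, -1.01224482e-04]), 'tool_pos': array([0.13207449, 0.53340947, 0.20306068]), 'ee_rot': array([-3.13969084e+00, -1.89889599e-04,  2.89881356e+00]), 'wrist_force': array([-0.71870075,  0.28496622,  0.3581767 ]), 'wrist_torque': array([-0.00918164,  0.05201839, -0.01887988]), 'width': 0.09419479181006081}
```

View pics/side0.png

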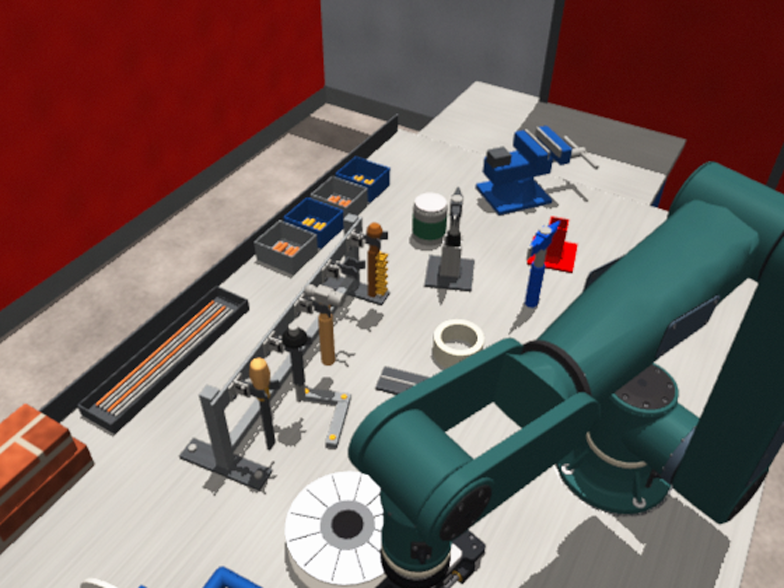

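View pics/top0.png

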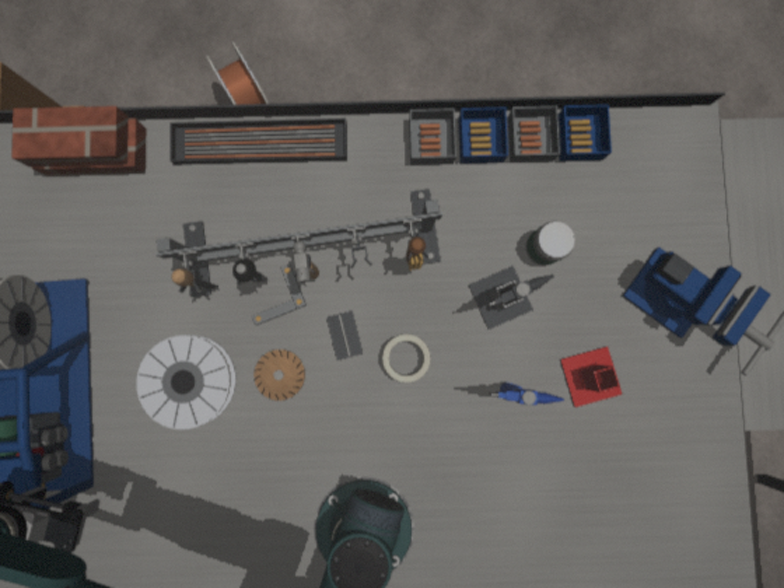

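Top view (1.4x): the rack runs across at (165..440, 240). The free clip seems to be the fork at (353,258), between the ball-pein (303,262) and the brush (417,250).

Things that could be taken for the hammer or stand:
- grey hammer in the grey stand, (510,293)
- blue look-alike, (528,397)
- ball-pein on the rack, (303,262)
- red stand, (590,377)

By the description I choose the grey one at (510,293), and I'll check it in a close crop.

Run:
```python
from h import *
import pickle
s=pickle.load(open("top0.pkl","rb"));t=pickle.load(open("side0.pkl","rb"))
a=cv2.resize(s["image"][180:245,310:410,::-1],None,fx=4,fy=4,interpolation=cv2.INTER_CUBIC)
b=cv2.resize(s["image"][140:225,225:325,::-1],None,fx=4,fy=4,interpolation=cv2.INTER_CUBIC)
c=cv2.resize(t["image"][125:215,295:395,::-1],None,fx=4,fy=4,interpolation=cv2.INTER_CUBIC)
d=cv2.resize(t["image"][145:230,195:295,::-1],None,fx=4,fy=4,interpolation=cv2.INTER_CUBIC)
o=np.zeros((600,800,3),np.uint8)
o[:260,:400]=a;o[260:600,:400]=b;
cc=cv2.resize(c,(333,300));o[:300,400:733]=cc
dd=cv2.resize(d,(352,300));o[300:,400:752]=dd
cv2.imwrite("pics/crops0.png",o)
w=cloud(s)
def top(u0,v0,u1,v1,zmin):
    p=w[v0:v1,u0:u1].reshape(-1,3);p=p[np.isfinite(p[:,2])&(p[:,2]>zmin)];return p
p=top(310,180,410,245,.12)
print("hammer",len(p),p.min(0),p.max(0))
for z in (.13,.16,.19,.2,.21,.22,.23):
    q=p[p[:,2]>z]; 
    if len(q)>3: print(z,len(q),q.mean(0),q.min(0),q.max(0))
p=top(112,130,320,215,.1);print("rack",p.min(0),p.max(0))
wt=cloud(t);p=wt[125:215,295:350].reshape(-1,3);p=p[np.isfinite(p[:,2])&(p[:,2]>.11)];
for z in (.12,.16,.2,.22,.24,.25): 
    q=p[(p[:,2]>z)]; print(z,len(q),q.mean(0),q.min(0),q.max(0))
```

```text
hammer 351 [ 0.46937521 -0.38316983  0.12104512] [ 0.52538685 -0.25394396  0.22037996]
0.13 345 [ 0.49783894 -0.31794729  0.20823659] [ 0.46937521 -0.38316983  0.18159894] [ 0.52538685 -0.25394396  0.22037996]
0.16 345 [ 0.49783894 -0.31794729  0.20823659] [ 0.46937521 -0.38316983  0.18159894] [ 0.52538685 -0.25394396  0.22037996]
0.19 338 [ 0.49817649 -0.31883587  0.20872101] [ 0.47051705 -0.38316983  0.1911652 ] [ 0.52538685 -0.25394396  0.22037996]
0.2 314 [ 0.49723333 -0.31670378  0.2096226 ] [ 0.47051705 -0.3799426   0.20019892] [ 0.52486332 -0.25394396  0.22037996]
0.21 145 [ 0.49493712 -0.31175475  0.21414766] [ 0.47051705 -0.34955139  0.21014054] [ 0.51411435 -0.25468298  0.22037996]
rack [ 0.50976378 -0.17190458  0.1002203 ] [0.67781923 0.38136753 0.27272182]
0.12 272 [ 0.49327362 -0.30486215  0.18700896] [ 0.47076975 -0.38008732  0.12026456] [ 0.52616824 -0.25295203  0.22352282]
0.16 197 [ 0.49211563 -0.3023968   0.20675319] [ 0.47076975 -0.38008732  0.16124871] [ 0.52616824 -0.25295203  0.22352282]
0.2 155 [ 0.49397061 -0.30684669  0.2121068 ] [ 0.47128085 -0.38008732  0.20007972] [ 0.52616824 -0.25398629  0.22352282]
0.22 8 [ 0.49777262 -0.31389513  0.2218917 ] [ 0.48827214 -0.32602832  0.22079424] [ 0.5095163  -0.29937237  0.22352282]<stdin>:24: RuntimeWarning: Mean of empty slice.
  ret = um.true_divide(
Traceback (most recent call last):
ValueError: zero-size array to reduction operation minimum which has no identity
```

View pics/crops0.png

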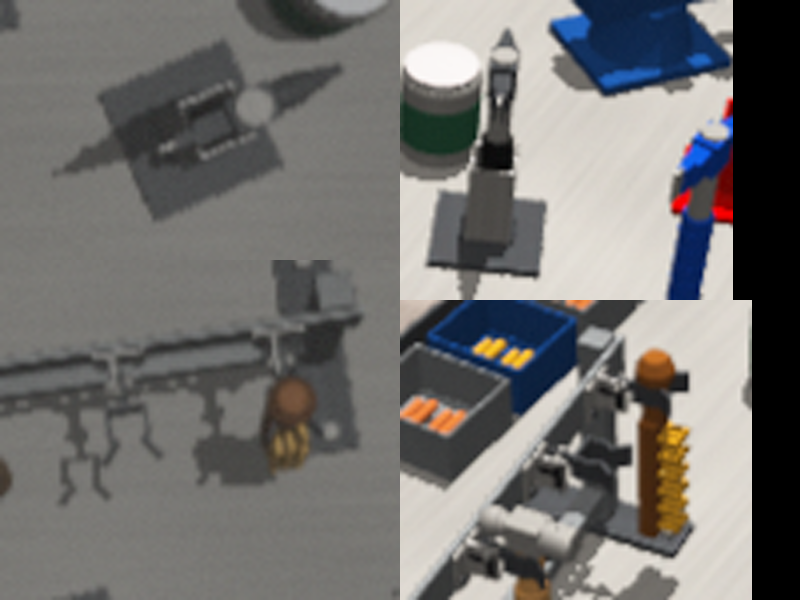

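Confirmed: grey steel head-up hammer in the grey stand, disc at top px (374,206). The free clip is the empty fork in the lower-left crop at about (132,415), which is top px (258,179). The blue one stands apart. Next I'll measure both precisely.

Run:
```python
from h import *
import pickle
s=pickle.load(open("top0.pkl","rb"));t=pickle.load(open("side0.pkl","rb"))
w=cloud(s);wt=cloud(t)
def sel(w,b,zl,zh):
    u0,v0,u1,v1=b;p=w[v0:v1,u0:u1].reshape(-1,3);return p[np.isfinite(p[:,2])&(p[:,2]>zl)&(p[:,2]<zh)]
for nm,W,b in(("top",w,(310,180,410,245)),("side",wt,(295,125,350,215))):
    p=sel(W,b,.19,.24);m=p.mean(0);c=np.linalg.svd(p[:,:2]-m[:2],full_matrices=0)[2][0]
    c=c*np.sign(c[1]);n=np.array([-c[1],c[0]])
    a=p[:,:2]@c;q=p[:,:2]@n
    print(nm,len(p),"dir",np.degrees(np.arctan2(c[1],c[0])),"along",a.min(),a.max(),"mid",(a.min()+a.max())/2)
    for k in np.arange(a.min(),a.max(),.01):
        g=(a>=k)&(a<k+.01)
        if g.any(): print(round(k-(a.min()+a.max())/2,3),g.sum(),"perp",q[g].min().round(4),q[g].max().round(4),"z",p[g,2].min().round(4),p[g,2].max().round(4),np.median(p[g,2]).round(4))
    mid=(a.min()+a.max())/2*c+(q.min()+q.max())/2*n;print("centre",mid)
    # stand plate & tube rim
    p=sel(W,b,.004,.013);r=cv2.minAreaRect(p[:,:2].astype(np.float32)*1000);print("plate",r)
    p=sel(W,b,.09,.108);
    if len(p)>5:r=cv2.minAreaRect(p[:,:2].astype(np.float32)*1000);print("rim",r,len(p))
# rail
for nm,W,b in(("top",w,(112,130,320,215)),):
    p=sel(W,b,.188,.206);print(len(p))
    for k in np.arange(-.18,.38,.02):
        g=p[(p[:,1]>=k)&(p[:,1]<k+.02)]
        if len(g):print(round(k,2),np.percentile(g[:,0],[0,10,50,90,100]).round(4),len(g))
```

```text
top 338 dir 113.02763047257662 along -0.5579685936846138 -0.41805157772332024 mid -0.48801008570396703
-0.07 9 perp -0.3376 -0.3305 z 0.1967 0.2008 0.2003
-0.06 14 perp -0.3388 -0.3291 z 0.1969 0.2051 0.2014
-0.05 23 perp -0.343 -0.325 z 0.1951 0.2085 0.2032
-0.04 26 perp -0.3439 -0.3235 z 0.1988 0.2117 0.2048
-0.03 30 perp -0.3437 -0.3233 z 0.1973 0.2095 0.2058
-0.02 26 perp -0.3457 -0.321 z 0.2055 0.2163 0.2123
-0.01 38 perp -0.3466 -0.3208 z 0.21 0.2204 0.2152
0.0 34 perp -0.3464 -0.3215 z 0.2117 0.2199 0.2157
0.01 46 perp -0.346 -0.3208 z 0.1912 0.2194 0.2116
0.02 26 perp -0.342 -0.3253 z 0.2045 0.2105 0.2087
0.03 26 perp -0.3427 -0.325 z 0.2045 0.2124 0.2078
0.04 20 perp -0.3425 -0.3271 z 0.1912 0.2121 0.2087
0.05 12 perp -0.3386 -0.3292 z 0.2002 0.2137 0.2086
0.06 8 perp -0.3357 -0.3323 z 0.2009 0.2156 0.2112
centre [ 0.4979972  -0.31859267]
plate ((499.0187683105469, -323.731689453125), (309.4814758300781, 202.83200073242188), 88.551513671875)
rim ((537.6495971679688, -369.8787536621094), (52.54520034790039, 178.62879943847656), 36.25315856933594) 123
side 178 dir 112.68036200
[... 1666 characters left out ...]
5754 0.6176 0.621  0.6241] 32
0.1 [0.6044 0.6093 0.6142 0.6193 0.6215] 39
0.12 [0.6095 0.6119 0.6141 0.617  0.6191] 23
0.14 [0.6095 0.6099 0.6116 0.6143 0.6145] 20
0.16 [0.6067 0.6079 0.6097 0.6123 0.6152] 24
0.18 [0.5275 0.6001 0.6063 0.6102 0.6102] 27
0.2 [0.5261 0.5751 0.5918 0.6052 0.6079] 71
0.22 [0.5235 0.5969 0.6006 0.6057 0.6063] 27
0.24 [0.5975 0.598  0.6004 0.6036 0.6038] 21
0.26 [0.5952 0.5961 0.5979 0.6009 0.6012] 21
0.28 [0.514  0.5183 0.5951 0.5988 0.5991] 26
0.3 [0.5227 0.5307 0.5704 0.594  0.5965] 71
0.32 [0.5098 0.5192 0.5834 0.5917 0.5945] 65
0.34 [0.5843 0.5866 0.5944 0.6109 0.6164] 57
0.36 [0.5827 0.5846 0.5971 0.6112 0.6144] 77
0.38 [0.5824 0.5827 0.5839 0.5851 0.5853] 2
```

Run:
```python
from h import *
import pickle
s=pickle.load(open("top0.pkl","rb"));t=pickle.load(open("side0.pkl","rb"))
save(s,"clip_top.png",(240,150,300,205),10)
save(t,"rack_side.png",(130,150,290,350),3)
```

```text
(no output)
```

View pics/clip_top.png

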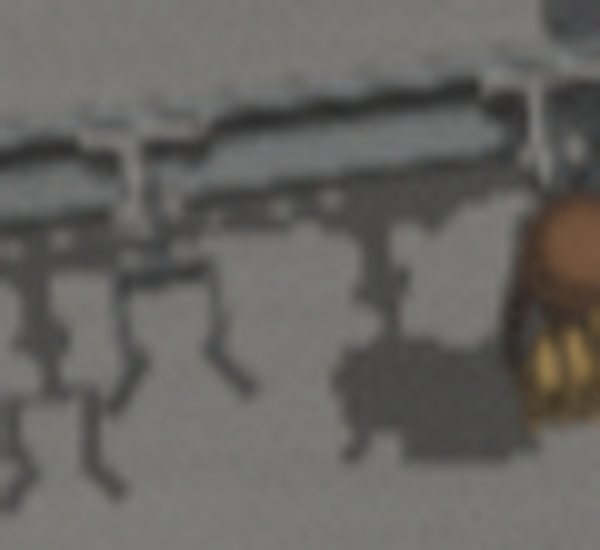

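View pics/rack_side.png

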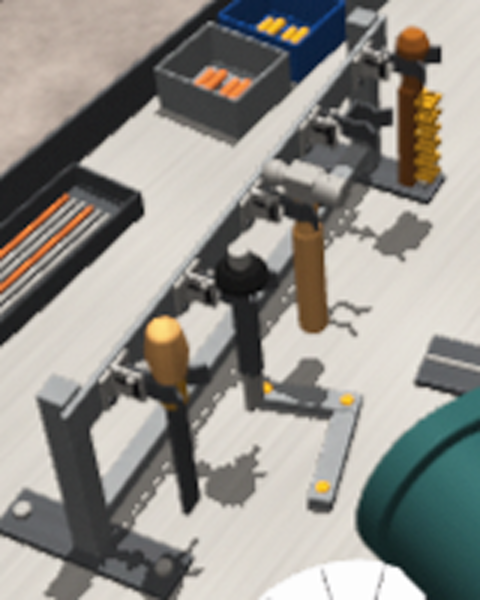

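The empty fork is clear in both views: top px back (256.5,177), lips (251.5,191) and (265,189). Next: the rail fit, clip height and in/out setting, the stand, and the hammer's tilt.

Run:
```python
from h import *
import pickle
s=pickle.load(open("top0.pkl","rb"));t=pickle.load(open("side0.pkl","rb"))
w=cloud(s);wt=cloud(t)
ok=lambda p:p[np.isfinite(p[:,2])]
for nm,W,b in(("top",w,(112,130,320,215)),("side",wt,(130,140,290,350))):
    p=ok(W[b[1]:b[3],b[0]:b[2]].reshape(-1,3));p=p[(p[:,2]>.19)&(p[:,2]<.21)]
    # line along rail, RANSAC on band
    best=0
    rng=np.random.default_rng(0)
    for i in range(800):
        a,c=p[rng.choice(len(p),2,False),:2]
        if np.linalg.norm(a-c)<.1: continue
        d=(c-a)/np.linalg.norm(c-a); r=(p[:,:2]-a)@np.array([-d[1],d[0]]);k=(abs(r)<.004).sum()
        if k>best: best=k;inl=abs(r)<.004
    q=p[inl];m=q[:,:2].mean(0);d=np.linalg.svd(q[:,:2]-m,full_matrices=0)[2][0];d*=np.sign(d[1])
    n=np.array([d[1],-d[0]]) # +x into rail
    a=(q[:,:2]-m)@d;r=(q[:,:2]-m)@n
    print(nm,best,"ang",np.degrees(np.arctan2(d[1],d[0])),"m",m,"along",a.min(),a.max(),"perp pct",np.percentile(r,[2,50,98]).round(4),"x0",r.min(),"z",np.median(q[:,2]))
    np.save(nm+"rail.npy",np.r_[m,d])
    # everything in front of rail above z .17
    p=ok(W[b[1]:b[3],b[0]:b[2]].reshape(-1,3));r=(p[:,:2]-m)@n;a=(p[:,:2]-m)@d
    for lo in np.arange(-.28,.29,.01):
        g=(r<-.012)&(r>-.12)&(a>=lo)&(a<lo+.01)&(p[:,2]>.17)
        if g.sum()>2:print(round(lo,2),g.sum(),"r",np.percentile(r[g],[0,50,100]).round(3),"z",np.percentile(p[g,2],[0,50,100]).round(3))
```

```text
top 595 ang 96.7872973394674 m [0.61758139 0.10552419] along -0.2794405788950805 0.2777196220317664 perp pct [-0.0036 -0.0003  0.0036] x0 -0.004027909853083566 z 0.19896482770445106
-0.24 28 r [-0.08  -0.065 -0.044] z [0.202 0.224 0.236]
-0.23 59 r [-0.073 -0.057 -0.021] z [0.171 0.233 0.241]
-0.22 77 r [-0.075 -0.05  -0.013] z [0.171 0.228 0.238]
-0.21 33 r [-0.079 -0.061 -0.023] z [0.171 0.215 0.234]
-0.13 21 r [-0.08  -0.062 -0.045] z [0.204 0.219 0.224]
-0.12 31 r [-0.068 -0.036 -0.02 ] z [0.206 0.209 0.223]
-0.11 39 r [-0.071 -0.033 -0.012] z [0.188 0.209 0.224]
-0.1 21 r [-0.08  -0.06  -0.028] z [0.205 0.219 0.225]
-0.02 68 r [-0.095 -0.064 -0.029] z [0.171 0.231 0.242]
-0.01 117 r [-0.097 -0.061 -0.022] z [0.173 0.239 0.246]
0.0 101 r [-0.096 -0.06  -0.013] z [0.202 0.239 0.245]
0.01 12 r [-0.094 -0.077 -0.03 ] z [0.211 0.232 0.239]
0.08 12 r [-0.08  -0.059 -0.05 ] z [0.2   0.221 0.223]
0.09 67 r [-0.08  -0.061 -0.041] z [0.171 0.227 0.246]
0.1 94 r [-0.08  -0.056 -0.019] z [0.196 0.231 0.251]
0.11 69 r [-0.079 -0.055 -0.012] z [0.176 0.228 0.252]
0.12 39 r [-0.08  -0.064 -0.0
[... 1124 characters left out ...]
.046 -0.012] z [0.171 0.225 0.246]
-0.04 252 r [-0.096 -0.059 -0.012] z [0.17  0.223 0.249]
-0.03 11 r [-0.079 -0.078 -0.052] z [0.199 0.207 0.221]
0.04 29 r [-0.079 -0.075 -0.06 ] z [0.196 0.21  0.233]
0.05 44 r [-0.079 -0.067 -0.023] z [0.172 0.231 0.253]
0.06 184 r [-0.081 -0.052 -0.012] z [0.171 0.207 0.253]
0.07 162 r [-0.079 -0.059 -0.022] z [0.17  0.221 0.252]
0.08 40 r [-0.08  -0.063 -0.048] z [0.198 0.222 0.231]
0.15 33 r [-0.081 -0.075 -0.068] z [0.197 0.208 0.217]
0.16 73 r [-0.077 -0.067 -0.021] z [0.17  0.231 0.271]
0.17 199 r [-0.076 -0.056 -0.013] z [0.17  0.21  0.275]
0.18 247 r [-0.08  -0.06  -0.013] z [0.17  0.227 0.271]
0.19 7 r [-0.08  -0.079 -0.077] z [0.196 0.205 0.218]
```

Run:
```python
from h import *
import pickle
s=pickle.load(open("top0.pkl","rb"));t=pickle.load(open("side0.pkl","rb"))
w=cloud(s);wt=cloud(t)
np.set_printoptions(linewidth=250,precision=0,suppress=True)
print("top z mm around clip rows168-194 cols246-274");print((w[168:196,246:274,2]*1000).round())
print("stand side px cols 315..332, by row: x,y,z (tube & neck)")
for v in range(128,200,4):
    print(v,[tuple((wt[v,u]*1000).round().astype(int)) if np.isfinite(wt[v,u,0]) else None for u in range(314,336,3)])
```

```text
top z mm around clip rows168-194 cols246-274
[[ 42.  43.  44.  43.  44.  44.  41. 203. 211. 206. 208. 206.  44.  45.  40.  46.  39.  39.  36.  35.  32.  30.  29.  -1.  -4.  -2.  -0.   1.]
 [ 44.  47.  49.  43.  48.  45.  45. 207. 210. 206. 213. 207.  37.  29.  27.  30.  -1.   2.  -2.   4.  -1.   0.  -4.   0.   2.   2.   2.  -1.]
 [ 44.  46.  45.  41.  39. 209. 214. 208. 208. 209. 208. 210.  -4.  -0.  -1.   1.  -2.   1.  nan  -2.  -1.  -0.   4.  -2.   0.  -4.  -2.   3.]
 [ 33.  29.  -0.  -1.   1. 205. 210. 209. 207. 209. 208. 207.  -2.   1.  -0.  -1.  -5.  -5.  -2.  -5.  -0.  -1.   3.   1.  -6.   1.  -2.  -2.]
 [ -0.   2.  -6.   4.   4.   4.  -0. 204. 203. 207. 208.  nan   1.  -2.  -3.   1.   1.   2.  -1.   3.   0.  -1.  -1.   0.  nan   2.  -3.  -1.]
 [  3.   4.  -3.  -7.  -2.   0.  -2. 201. 203. 211. 211.  -1.  -2.   3.   2.   2.   6.   1.  -4.   1.  -1.  -0.  -4.  -1.   3.  -2.   0.  -2.]
 [ -2.  -1.  -2.  -0.  -4.   3.  -3.  -1. 188. 209. 209.  -2.   3.   2.  -1.   1.   3.   1.   3.   1.  -0.   1.  -1.  -6.   1.  -1.  -0.   0.]
 [  4.   1.  -5.   2.  -1.  -4.  -2.  -1.  -0. 208. 20
[... 9144 characters left out ...]
64(503), np.int64(-294), np.int64(32)), (np.int64(493), np.int64(-295), np.int64(35)), (np.int64(483), np.int64(-295), np.int64(40)), (np.int64(479), np.int64(-310), np.int64(31)), (np.int64(479), np.int64(-336), np.int64(12)), (np.int64(473), np.int64(-346), np.int64(7)), (np.int64(462), np.int64(-346), np.int64(12))]
196 [(np.int64(510), np.int64(-287), np.int64(17)), (np.int64(504), np.int64(-297), np.int64(12)), (np.int64(495), np.int64(-301), np.int64(13)), (np.int64(486), np.int64(-306), np.int64(13)), (np.int64(476), np.int64(-307), np.int64(17)), (np.int64(471), np.int64(-320), np.int64(10)), (np.int64(462), np.int64(-325), np.int64(10)), (np.int64(455), np.int64(-331), np.int64(9))]
```

Run:
```python
from h import *
import pickle
np.set_printoptions(precision=1,suppress=True,linewidth=200)
s=pickle.load(open("top0.pkl","rb"));t=pickle.load(open("side0.pkl","rb"))
for nm,S,b in(("top",s,(112,130,320,215)),("side",t,(130,140,290,350))):
    W=cloud(S);z=np.load(nm+"rail.npy");m,d=z[:2],z[2:];n=np.array([d[1],-d[0]])
    p=W[b[1]:b[3],b[0]:b[2]].reshape(-1,3);p=p[np.isfinite(p[:,2])]
    p=p[p[:,2]>.214]
    r=(p[:,:2]-m)@n+.003; r=r-.006*0
    a=(p[:,:2]-m)@d + (0 if nm=="top" else .0477)
    g=(a>-.135)&(a<-.085)&(r<-.01)&(r>-.1)
    R=r[g]*1000;A=a[g]*1000;Z=p[g,2]*1000
    print(nm,len(R),"z",np.percentile(Z,[10,50,90]))
    o=np.argsort(R)
    for lo in range(-85,-30,4):
        k=(R>=lo)&(R<lo+4)
        if k.any():
            aa=np.sort(A[k]);L=aa[aa<-110];H=aa[aa>=-110];print(lo,k.sum(),"right",L.mean() if len(L) else None,"left",H.mean() if len(H) else None,"mid",(L.mean()+H.mean())/2 if len(L) and len(H) else None)
    # world of rack point (-56,-110)
    print("world of r=-56,a=-110:",m+n*(-.056-.003)+d*(-.110-(0 if nm=="top" else .0477)), "yaw n",np.degrees(np.arctan2(n[1],n[0])))
# side clip pic
save(t,"clip_side.png",(215,170,270,215),12)
# stand plate from top: local mask
W=cloud(s);p=W[187:240,330:385].reshape(-1,3);p=p[np.isfinite(p[:,2])]
q=p[(p[:,2]>.0035)&(p[:,2]<.02)]
q=q[(abs(q[:,0]-.5)<.08)&(abs(q[:,1]+.31)<.08)]
r=cv2.minAreaRect((q[:,:2]*1000).astype(np.float32));print("plate",r)
q=p[(p[:,2]>.085)&(p[:,2]<.11)];r=cv2.minAreaRect((q[:,:2]*1000).astype(np.float32));print("rim",r,len(q))
```

```text
top 54 z [216.6 219.7 222.8]
-81 1 right -128.2432244790977 left None mid None
-77 3 right -127.33334331249475 left -93.84732390931832 mid -110.59033361090653
-73 5 right -125.09374037116768 left -96.02159302884264 mid -110.55766670000517
-69 7 right -121.7077255079679 left -99.47902080112011 mid -110.593373154544
-65 4 right -120.97769372320096 left -99.69008632995671 mid -110.33389002657884
-61 4 right -122.83031731507296 left -98.83563005752832 mid -110.83297368630065
-57 5 right -123.63710836884877 left -97.59318344272963 mid -110.6151459057892
-53 2 right -124.16875103738882 left -97.17799549868825 mid -110.67337326803853
-49 3 right -124.46672883860782 left -97.77115417631663 mid -111.11894150746222
-45 19 right -118.14197287912198 left -103.15161526943348 mid -110.64679407427772
-41 1 right -114.79183071928502 left None mid None
world of r=-56,a=-110: [ 0.6 -0. ] yaw n 6.787297339467398
side 91 z [215.8 219.7 222.6]
-81 3 right -126.64841197629073 left -88.25545882902605 mid -107.45193540265839
-77 6 right -128.273166989878 left -92.8108696123966 mid -110.5420183011373
-73 8 r
[... 284 characters left out ...]
705 mid -110.27277095865023
-57 10 right -122.73365211957815 left -96.65155501107245 mid -109.6926035653253
-53 6 right -121.9325498270455 left -96.78658310954386 mid -109.35956646829467
-49 11 right -122.4175095795119 left -96.65076030480498 mid -109.53413494215843
-45 16 right -116.92397265932969 left -103.24734386075218 mid -110.08565826004093
-41 4 right -117.53167584513264 left -98.24396670968017 mid -107.8878212774064
world of r=-56,a=-110: [ 0.6 -0. ] yaw n 6.732367378414854
plate ((499.12115478515625, -311.01611328125), (157.6223907470703, 152.15078735351562), 88.57437133789062)
rim ((499.5315246582031, -317.8974609375), (43.92588806152344, 44.964622497558594), 20.370210647583008) 59
```

View pics/clip_side.png

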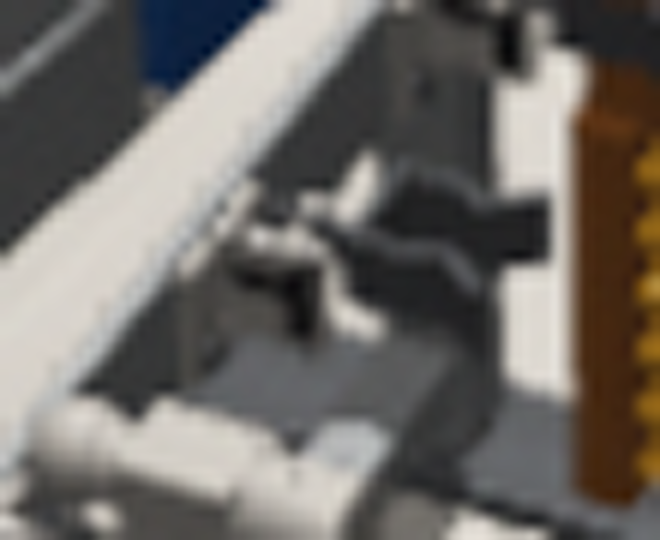

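Measured:
- **Hammer:** head centre about (0.498, -0.318, 0.196), jaw yaw 113°, upright.
- **Clip:** home axis about (0.5715, -0.011), jaw top z about 0.220, rack yaw 6.8°.

I'll lift first, then cross at small radius.

```bash
python3 -m inch '[{"linear":[0,0,0.4],"twist":0,"gripper":1},{"linear":[0,0,0.8],"twist":0,"gripper":1},{"linear":[0,0,1],"twist":-0.1,"gripper":1},{"linear":[0,0,1],"twist":-0.2,"gripper":1}]'
python3 -m inch '[{"linear":[0.1,-0.2,0.4],"twist":-0.1,"gripper":1},{"linear":[0.2,-0.6,0.8],"twist":-0.2,"gripper":1},{"linear":[0.4,-1,1],"twist":-0.3,"gripper":1},{"linear":[0.4,-1,1],"twist":-0.3,"gripper":1}]'
python3 -m inch '[{"linear":[0.2,-0.4,0],"twist":-0.1,"gripper":1},{"linear":[0.4,-0.8,0],"twist":-0.2,"gripper":1},{"linear":[0.5,-1,0],"twist":-0.3,"gripper":1}]'
```

```text
time: 0.43
tool_pos: [0.1327, 0.5354, 0.3104]
ee_rot: [3.131, -0.001, 2.684]
wrist_force: [-0.9, 0.4, 1.1]
width: 0.0941
time: 0.77
tool_pos: [0.1728, 0.4321, 0.4073]
ee_rot: [3.138, -0.0, 2.371]
wrist_force: [-0.1, 1.0, -0.3]
width: 0.094
time: 1.02
tool_pos: [0.2228, 0.3315, 0.4045]
ee_rot: [3.141, 0.001, 2.055]
wrist_force: [-0.2, -0.4, 0.5]
width: 0.094
```

```bash
for i in 1; do :; done
python3 -m inch '[{"linear":[0.15,-0.4,0],"twist":-0.05,"gripper":1},{"linear":[0.3,-0.8,0],"twist":-0.085,"gripper":1},{"linear":[0.4,-1,0],"twist":-0.085,"gripper":1}]'
python3 -m inch '[{"linear":[0.15,-0.4,0],"twist":0,"gripper":1},{"linear":[0.3,-0.8,0],"twist":0,"gripper":1},{"linear":[0.4,-1,0],"twist":0,"gripper":1}]'
python3 -m inch '[{"linear":[0.15,-0.4,0],"twist":0,"gripper":1},{"linear":[0.3,-0.8,0],"twist":0,"gripper":1},{"linear":[0.4,-1,0],"twist":0,"gripper":1}]'
python3 -m inch '[{"linear":[0.15,-0.4,0],"twist":0,"gripper":1},{"linear":[0.3,-0.8,0],"twist":0,"gripper":1},{"linear":[0.4,-1,0],"twist":0,"gripper":1}]'
python3 -m inch '[{"linear":[0.15,-0.4,0],"twist":0,"gripper":1},{"linear":[0.3,-0.8,0],"twist":0,"gripper":1},{"linear":[0.4,-1,0],"twist":0,"gripper":1}]'
python3 -m inch '[{"linear":[0.15,-0.4,0],"twist":0,"gripper":1},{"linear":[0.3,-0.8,0],"twist":0,"gripper":1},{"linear":[0.4,-1,0],"twist":0,"gripper":1},{"linear":[0.4,-1,0],"twist":0,"gripper":1}]'
```

```text
time: 1.27
tool_pos: [0.2623, 0.231, 0.4043]
ee_rot: [3.141, 0.001, 1.969]
wrist_force: [0.7, 1.1, 0.8]
width: 0.0938
time: 1.52
tool_pos: [0.3024, 0.1311, 0.404]
ee_rot: [3.141, 0.001, 1.969]
wrist_force: [0.7, 0.2, -0.1]
width: 0.0937
time: 1.77
tool_pos: [0.3425, 0.0308, 0.4036]
ee_rot: [-3.141, 0.001, 1.969]
wrist_force: [-0.5, 0.6, 0.4]
width: 0.0941
time: 2.02
tool_pos: [0.3826, -0.0695, 0.4031]
ee_rot: [-3.14, -0.0, 1.968]
wrist_force: [0.6, 0.3, 0.2]
width: 0.0941
time: 2.27
tool_pos: [0.4226, -0.1696, 0.4025]
ee_rot: [-3.14, -0.001, 1.969]
wrist_force: [-0.8, 1.7, -0.3]
width: 0.0935
time: 2.6
tool_pos: [0.4633, -0.2704, 0.3998]
ee_rot: [-3.138, -0.005, 1.967]
wrist_force: [-0.9, -0.0, -1.6]
width: 0.094
```

```bash
python3 -m inch '[{"linear":[0.2,-0.25,0],"twist":0,"gripper":1},{"linear":[0.35,-0.48,-0.2],"twist":0,"gripper":1},{"linear":[0.35,-0.48,-0.6],"twist":0,"gripper":1},{"linear":[0.35,-0.48,-1],"twist":0,"gripper":1},{"linear":[0.35,-0.48,-1],"twist":0,"gripper":1},{"linear":[0.35,-0.48,-1],"twist":0,"gripper":1},{"linear":[0.35,-0.48,-1],"twist":0,"gripper":1}]'
python3 - <<'E'
from h import *
print(robot.get_obs()["tool_pos"],robot.get_obs()["ee_rot"])
s=snap("side");save(s,"side1.png",(270,60,410,220),3.5)
E
```

```text
time: 3.18
tool_pos: [0.4981, -0.3142, 0.308]
ee_rot: [3.139, 0.005, 1.973]
wrist_force: [-0.4, 0.4, 1.0]
width: 0.0939
[ 0.49806085 -0.31415984  0.30797896] [3.13878549 0.0047087  1.97264378]
```

View pics/side1.png

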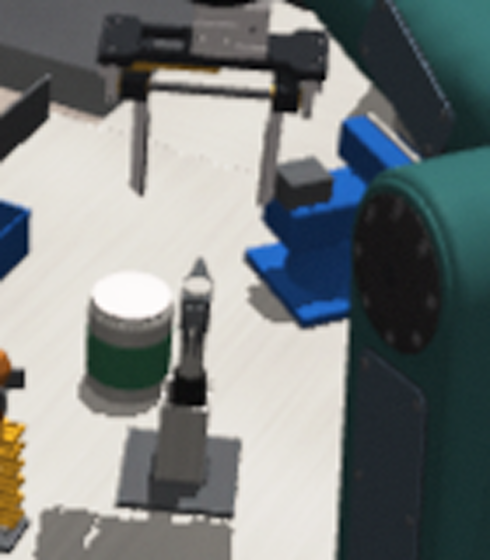

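The open fingers straddle the hammer head (head at (200,300) in the crop) and are clear of the tin. Descending.

```bash
python3 -m inch '[{"linear":[0,-0.03,-0.3],"twist":0,"gripper":1},{"linear":[0,-0.03,-0.6],"twist":0,"gripper":1},{"linear":[0,-0.03,-0.8],"twist":0,"gripper":1},{"linear":[0,-0.03,-0.8],"twist":0,"gripper":1},{"linear":[0,-0.03,-0.8],"twist":0,"gripper":1}]'
python3 - <<'E'
from h import *
print(robot.get_obs()["tool_pos"],robot.get_obs()["ee_rot"])
E
```

```text
time: 3.65
tool_pos: [0.4988, -0.3181, 0.2284]
ee_rot: [3.138, 0.006, 1.972]
wrist_force: [-0.8, -0.0, 0.3]
width: 0.0943
[ 0.49881227 -0.31807353  0.22844253] [3.13828018 0.0057255  1.97229876]
```

```bash
python3 -m inch '[{"linear":[0,0,-0.12],"twist":0,"gripper":1},{"linear":[0,0,-0.23],"twist":0,"gripper":1},{"linear":[0,0,-0.23],"twist":0,"gripper":1},{"linear":[0,0,-0.23],"twist":0,"gripper":0.6},{"linear":[0,0,-0.23],"twist":0,"gripper":0.45},{"linear":[0,0,-0.23],"twist":0,"gripper":0.35}]'
python3 - <<'E'
from h import *
print(robot.get_obs()["tool_pos"],robot.get_obs()["width"])
s=snap("side");save(s,"side2.png",(270,80,410,220),4)
s=snap("top");save(s,"top2.png",(310,160,410,245),5)
E
```

```text
time: 4.15
tool_pos: [0.4975, -0.3173, 0.2017]
ee_rot: [3.141, 0.001, 1.972]
wrist_force: [-0.5, 0.8, -0.1]
width: 0.0775
[ 0.49746003 -0.31728931  0.20174567] 0.07752784127160911
```

View pics/side2.png

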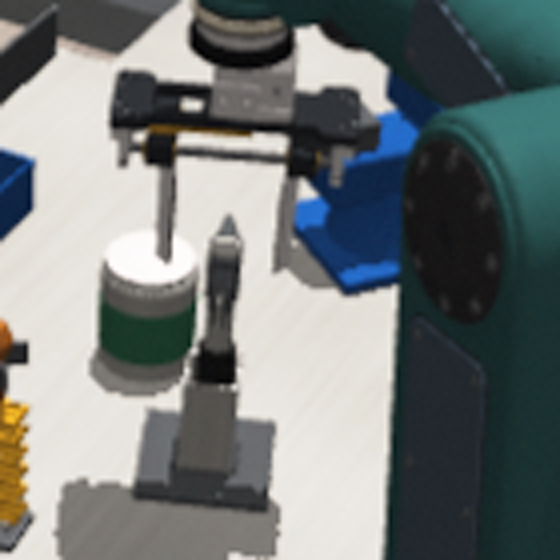

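Fingers are centred on the block (165 and 285 against 225 in the crop). I'll raise 4 mm so the tips clear the underside, then close.

```bash
python3 -m inch '[{"linear":[0,0,0.04],"twist":0,"gripper":0.6},{"linear":[0,0,0.04],"twist":0,"gripper":0.45},{"linear":[0,0,0.04],"twist":0,"gripper":0.35},{"linear":[0,0,0.04],"twist":0,"gripper":0.3},{"linear":[0,0,0.04],"twist":0,"gripper":0.25},{"linear":[0,0,0.04],"twist":0,"gripper":0.2},{"linear":[0,0,0.04],"twist":0,"gripper":0.1},{"linear":[0,0,0.04],"twist":0,"gripper":0},{"linear":[0,0,0.04],"twist":0,"gripper":0},{"linear":[0,0,0.04],"twist":0,"gripper":0}]'
python3 -m inch '[{"linear":[0,0,0],"twist":0,"gripper":0},{"linear":[0,0,0],"twist":0,"gripper":0},{"linear":[0,0,0],"twist":0,"gripper":0},{"linear":[0,0,0],"twist":0,"gripper":0}]'
```

```text
time: 5.08
tool_pos: [0.4971, -0.3171, 0.205]
ee_rot: [-3.141, -0.0, 1.972]
wrist_force: [-0.2, 0.3, 0.5]
width: 0.0252
time: 5.42
tool_pos: [0.4972, -0.3171, 0.205]
ee_rot: [-3.142, -0.0, 1.972]
wrist_force: [0.3, -0.8, -0.8]
width: 0.0256
```

Gripped (26 mm). Lifting straight up.

```bash
python3 -m inch '[{"linear":[0,0,0.1],"twist":0,"gripper":0},{"linear":[0,0,0.25],"twist":0,"gripper":0},{"linear":[0,0,0.4],"twist":0,"gripper":0},{"linear":[0,0,0.55],"twist":0,"gripper":0},{"linear":[0,0,0.7],"twist":0,"gripper":0},{"linear":[0,0,0.85],"twist":0,"gripper":0},{"linear":[0,0,1],"twist":0,"gripper":0},{"linear":[0,0,1],"twist":0,"gripper":0}]'
python3 -m inch '[{"linear":[0,0,0.2],"twist":0,"gripper":0},{"linear":[0,0,0.4],"twist":0,"gripper":0},{"linear":[0,0,0.5],"twist":0,"gripper":0},{"linear":[0,0,0.5],"twist":0,"gripper":0},{"linear":[0,0,0.5],"twist":0,"gripper":0}]'
python3 - <<'E'
from h import *
o=robot.get_obs();print(o["tool_pos"],o["ee_rot"],o["width"],o["wrist_force"],o["wrist_torque"])
s=snap("side");save(s,"side3.png",(270,40,410,220),3.2)
E
```

```text
time: 6.08
tool_pos: [0.4981, -0.3175, 0.3085]
ee_rot: [3.139, 0.004, 1.972]
wrist_force: [0.1, -0.4, -4.5]
width: 0.0253
time: 6.5
tool_pos: [0.4974, -0.3171, 0.3544]
ee_rot: [-3.142, -0.001, 1.972]
wrist_force: [0.2, -0.6, -5.5]
width: 0.0253
[ 0.49735037 -0.31711871  0.35442149] [-3.14154059e+00 -5.10246455e-04  1.97212941e+00] 0.02527384794536176 [ 0.18411663 -0.6212048  -5.46413454] [-0.0589669   0.04100733 -0.0329172 ]
```

View pics/side3.png

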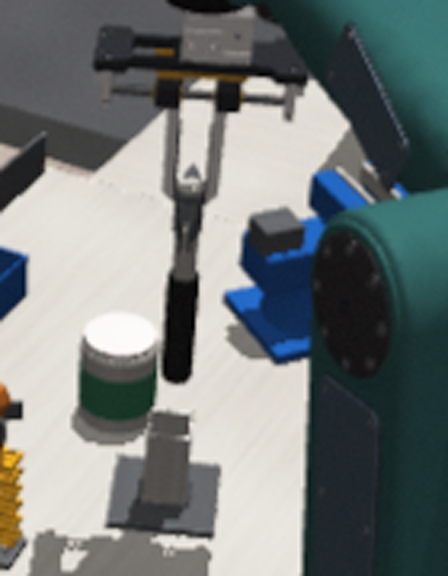

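```bash
python3 -m inch '[{"linear":[-0.02,0.15,0],"twist":-0.03,"gripper":0},{"linear":[-0.04,0.4,0],"twist":-0.06,"gripper":0},{"linear":[-0.05,0.7,0],"twist":-0.1,"gripper":0},{"linear":[-0.05,1,0],"twist":-0.15,"gripper":0}]'
python3 -m inch '[{"linear":[-0.02,0.3,0],"twist":-0.04,"gripper":0},{"linear":[-0.04,0.6,0],"twist":-0.08,"gripper":0},{"linear":[-0.05,0.9,0],"twist":-0.12,"gripper":0},{"linear":[-0.05,1,0],"twist":-0.12,"gripper":0}]'
python3 -m inch '[{"linear":[-0.02,0.3,0],"twist":0,"gripper":0},{"linear":[-0.04,0.6,0],"twist":0,"gripper":0},{"linear":[-0.05,0.8,0],"twist":0,"gripper":0},{"linear":[-0.05,0.95,0],"twist":0,"gripper":0},{"linear":[-0.05,0.95,0],"twist":0,"gripper":0},{"linear":[-0.05,0.95,0],"twist":0,"gripper":0},{"linear":[-0.05,0.95,0],"twist":0,"gripper":0}]'
python3 - <<'E'
from h import *
import pickle
o=robot.get_obs();print(o["tool_pos"],o["ee_rot"],o["width"],o["wrist_force"],o["wrist_torque"])
for n in("side","top"):
    s=snap(n);pickle.dump(s,open(n+"4.pkl","wb"));save(s,n+"4.png",scale=1.4)
E
```

```text
time: 6.88
tool_pos: [0.4914, -0.2162, 0.3524]
ee_rot: [-3.138, -0.003, 1.811]
wrist_force: [1.4, 0.0, -3.4]
width: 0.0254
time: 7.22
tool_pos: [0.4863, -0.113, 0.3538]
ee_rot: [-3.14, -0.004, 1.693]
wrist_force: [-0.2, 0.4, -4.9]
width: 0.0253
time: 7.8
tool_pos: [0.4821, -0.0228, 0.354]
ee_rot: [-3.14, 0.0, 1.689]
wrist_force: [-0.6, -0.5, -4.6]
width: 0.0257
[ 0.4820892  -0.0227887   0.35396522] [-3.13973849e+00  2.91811799e-04  1.68878631e+00] 0.02572002060234941 [-0.57992712 -0.54709954 -4.6402512 ] [-0.07368982  0.0708015   0.01377208]
```

View pics/side4.png

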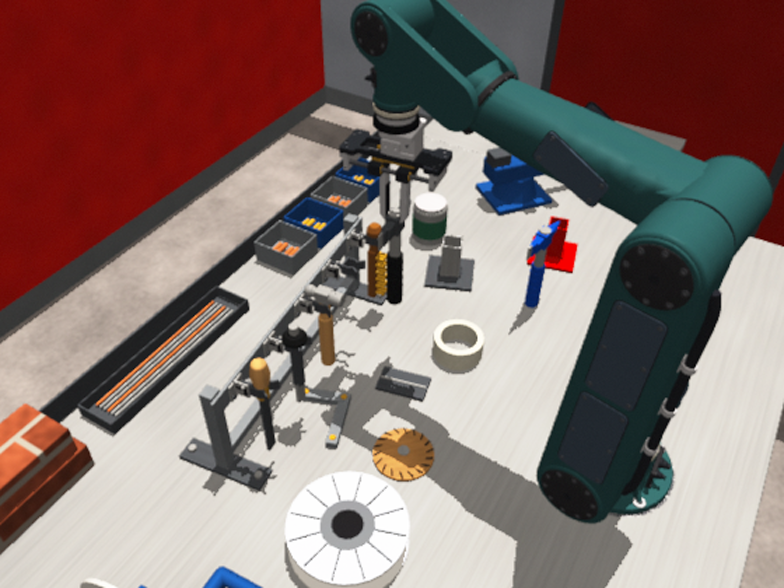

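View pics/top4.png

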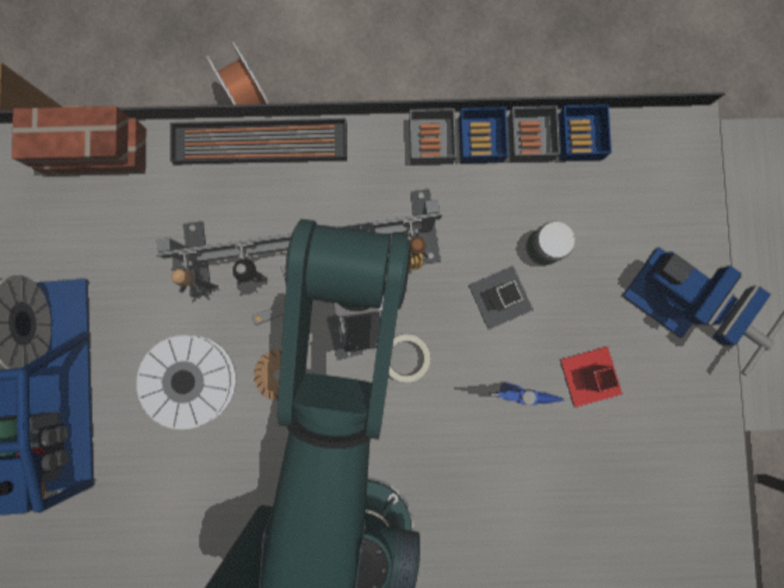

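Run:
```python
from h import *
import pickle
from scipy.optimize import least_squares
np.set_printoptions(precision=4,suppress=True)
s=pickle.load(open("side4.pkl","rb"));save(s,"hs4.png",(255,130,310,220),6)
W=cloud(s);C=-cv2.Rodrigues(np.array(s["rvec"],float))[0].T@np.array(s["tvec"]).ravel()
p=W[130:222,255:312].reshape(-1,3);p=p[np.isfinite(p[:,2])]
tcp=np.array([.4821,-.0228,.354]);cz=tcp[2]-.009
def fit(zl,zh,R):
    q=p[(p[:,2]>zl)&(p[:,2]<zh)&(abs(p[:,0]-tcp[0])<.03)&(abs(p[:,1]-tcp[1])<.035)]
    f=lambda a:np.hypot(q[:,0]-a[0]-a[2]*(q[:,2]-(zl+zh)/2),q[:,1]-a[1]-a[3]*(q[:,2]-(zl+zh)/2))-R
    r=least_squares(f,[tcp[0],tcp[1],0,0],loss="soft_l1",f_scale=.002)
    print(zl,zh,len(q),"axis xy",r.x[:2],"slope",r.x[2:],"rms",np.sqrt((r.fun**2).mean()))
fit(cz-.186,cz-.08,.015)
fit(cz-.068,cz-.022,.011)
q=p[(abs(p[:,0]-tcp[0])<.05)&(abs(p[:,1]-tcp[1])<.09)&(p[:,2]>.15)];print("zmin",np.percentile(q[:,2],[0,2]))
```

```text
0.15899999999999997 0.26499999999999996 336 axis xy [ 0.4833 -0.0247] slope [0.0058 0.0012] rms 0.0017892959057104643
0.27699999999999997 0.32299999999999995 105 axis xy [ 0.484  -0.0242] slope [0.0284 0.0099] rms 0.0017450419597204083
zmin [0.1588 0.1681]
```

View pics/hs4.png

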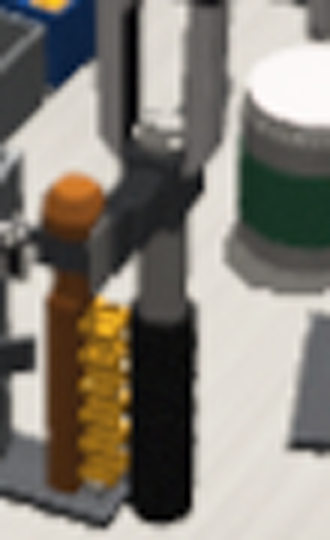

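The hammer hangs upright in the grip (slope below 0.6°), head along the rail, with its axis about 1.8 mm to -y of the TCP. So the TCP for home is about (0.571, -0.009), and I need TCP z 0.259 to insert 12 mm above the seat. Lowering at the standoff.

```bash
python3 -m inch '[{"linear":[0,0.03,-0.2],"twist":0,"gripper":0},{"linear":[0,0.03,-0.45],"twist":0,"gripper":0},{"linear":[0,0.03,-0.7],"twist":0,"gripper":0},{"linear":[0,0.03,-0.85],"twist":0,"gripper":0},{"linear":[0,0.03,-0.95],"twist":0,"gripper":0},{"linear":[0,0.03,-0.95],"twist":0,"gripper":0},{"linear":[0,0.03,-0.95],"twist":0,"gripper":0},{"linear":[0,0.03,-0.95],"twist":0,"gripper":0}]'
python3 - <<'E'
from h import *
o=robot.get_obs();print(o["tool_pos"],o["ee_rot"],o["wrist_force"],o["wrist_torque"])
E
```

```text
time: 8.57
tool_pos: [0.483, -0.0195, 0.2617]
ee_rot: [3.139, 0.001, 1.689]
wrist_force: [-0.8, 0.5, -3.7]
width: 0.0254
[ 0.48296091 -0.01953527  0.2616627 ] [3.13889310e+00 7.77129405e-04 1.68871733e+00] [-0.78709032  0.5492197  -3.69889866] [-0.05886606 -0.02776874 -0.02714946]
```

```bash
python3 -m inch '[{"linear":[0.15,0.018,0],"twist":0,"gripper":0},{"linear":[0.3,0.035,0],"twist":0,"gripper":0},{"linear":[0.45,0.053,0],"twist":0,"gripper":0},{"linear":[0.54,0.065,0],"twist":0,"gripper":0},{"linear":[0.58,0.07,0],"twist":0,"gripper":0},{"linear":[0.58,0.07,0],"twist":0,"gripper":0},{"linear":[0.58,0.07,0],"twist":0,"gripper":0},{"linear":[0.58,0.07,0],"twist":0,"gripper":0}]'
python3 - <<'E'
from h import *
import pickle
from scipy.optimize import least_squares
np.set_printoptions(precision=4,suppress=True)
o=robot.get_obs();print(o["tool_pos"],o["ee_rot"],o["wrist_force"],o["wrist_torque"])
s=snap("side");save(s,"hs5.png",(215,130,290,230),6)
W=cloud(s)
p=W[130:240,225:300].reshape(-1,3);p=p[np.isfinite(p[:,2])]
tcp=o["tool_pos"];cz=tcp[2]-.009
for zl,zh,R in((cz-.186,cz-.08,.015),(cz-.068,cz-.022,.011)):
    q=p[(p[:,2]>zl)&(p[:,2]<zh)&(abs(p[:,0]-tcp[0])<.02)&(abs(p[:,1]-tcp[1])<.02)]
    f=lambda a:np.hypot(q[:,0]-a[0]-a[2]*(q[:,2]-(zl+zh)/2),q[:,1]-a[1]-a[3]*(q[:,2]-(zl+zh)/2))-R
    r=least_squares(f,[tcp[0],tcp[1],0,0],loss="soft_l1",f_scale=.002)
    print(len(q),"off",r.x[:2]-tcp[:2],"slope",r.x[2:])
E
```

```text
time: 9.23
tool_pos: [0.5398, -0.0122, 0.2605]
ee_rot: [3.141, 0.0, 1.689]
wrist_force: [0.4, -0.1, -5.2]
width: 0.0257
[ 0.5398 -0.0122  0.2605] [3.1414 0.0001 1.6892] [ 0.3584 -0.1489 -5.1656] [-0.0847  0.0398 -0.0231]
293 off [ 0.0017 -0.002 ] slope [ 0.0032 -0.0016]
100 off [ 0.0022 -0.0015] slope [0.0294 0.0231]
```

View pics/hs5.png

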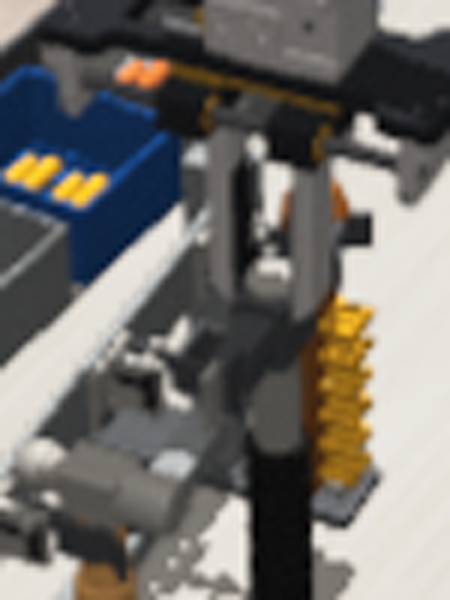

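Clear of everything, and the neck is lined up with the mouth, about 31 mm short. Advancing in small steps.

```bash
python3 -m inch '[{"linear":[0.05,0.003,0],"twist":0,"gripper":0},{"linear":[0.1,0.007,0],"twist":0,"gripper":0},{"linear":[0.12,0.01,0],"twist":0,"gripper":0},{"linear":[0.12,0.01,0],"twist":0,"gripper":0},{"linear":[0.12,0.01,0],"twist":0,"gripper":0}]'
python3 -m inch '[{"linear":[0.01,0.001,0],"twist":0,"gripper":0},{"linear":[0.02,0.002,0],"twist":0,"gripper":0},{"linear":[0.03,0.003,0],"twist":0,"gripper":0},{"linear":[0.03,0.003,0],"twist":0,"gripper":0}]'
```

```text
time: 9.7
tool_pos: [0.5523, -0.0111, 0.2599]
ee_rot: [-3.141, -0.0, 1.689]
wrist_force: [-0.5, -0.8, -5.2]
width: 0.0253
time: 10.03
tool_pos: [0.5543, -0.0113, 0.2598]
ee_rot: [-3.139, 0.001, 1.689]
wrist_force: [-4.0, -1.8, -3.6]
width: 0.0257
```

```bash
python3 -m inch '[{"linear":[0.01,0.001,0],"twist":0,"gripper":0},{"linear":[0.02,0.002,0],"twist":0,"gripper":0},{"linear":[0.02,0.002,0],"twist":0,"gripper":0}]'
```

```text
time: 10.28
tool_pos: [0.5552, -0.0113, 0.2597]
ee_rot: [-3.136, 0.001, 1.688]
wrist_force: [-6.6, -3.4, -3.8]
width: 0.026
```

Lips met at about x 0.554, as predicted, with a small side force of -y about 2.6 N. I'll ease 1 mm toward -y.

```bash
python3 -m inch '[{"linear":[0,-0.01,0],"twist":0,"gripper":0},{"linear":[0,-0.01,0],"twist":0,"gripper":0}]'
python3 -m inch '[{"linear":[0.01,0.001,0],"twist":0,"gripper":0},{"linear":[0.01,0.001,0],"twist":0,"gripper":0}]'
```

```text
time: 10.45
tool_pos: [0.5552, -0.0118, 0.2597]
ee_rot: [-3.136, -0.0, 1.689]
wrist_force: [-6.6, -1.0, -3.3]
width: 0.0258
time: 10.62
tool_pos: [0.5555, -0.0118, 0.2596]
ee_rot: [-3.135, -0.0, 1.689]
wrist_force: [-7.7, -0.7, -3.7]
width: 0.0256
```

```bash
python3 -m inch '[{"linear":[0.01,0.001,0],"twist":0,"gripper":0},{"linear":[0.02,0.002,0],"twist":0,"gripper":0},{"linear":[0.02,0.002,0],"twist":0,"gripper":0}]'
python3 -m inch '[{"linear":[0.01,0.001,0],"twist":0,"gripper":0},{"linear":[0.01,0.001,0],"twist":0,"gripper":0}]'
python3 -m inch '[{"linear":[0.01,0.001,0],"twist":0,"gripper":0},{"linear":[0.01,0.001,0],"twist":0,"gripper":0}]'
```

```text
time: 10.87
tool_pos: [0.5566, -0.0116, 0.2594]
ee_rot: [-3.132, -0.001, 1.688]
wrist_force: [-10.2, -1.1, -3.2]
width: 0.0257
time: 11.03
tool_pos: [0.5573, -0.0116, 0.2595]
ee_rot: [-3.131, -0.001, 1.688]
wrist_force: [-9.8, -2.6, -1.5]
width: 0.0257
time: 11.2
tool_pos: [0.5581, -0.0114, 0.2595]
ee_rot: [-3.131, -0.001, 1.688]
wrist_force: [-11.8, -2.5, -1.7]
width: 0.0257
```

```bash
python3 -m inch '[{"linear":[0.01,-0.004,0],"twist":0,"gripper":0},{"linear":[0.01,-0.004,0],"twist":0,"gripper":0}]'
python3 -m inch '[{"linear":[0.01,0.001,0],"twist":0,"gripper":0},{"linear":[0.01,0.001,0],"twist":0,"gripper":0}]'
```

```text
time: 11.37
tool_pos: [0.559, -0.0116, 0.2595]
ee_rot: [-3.131, -0.001, 1.689]
wrist_force: [-11.2, -1.0, -1.8]
width: 0.0256
time: 11.53
tool_pos: [0.5598, -0.0115, 0.2596]
ee_rot: [-3.13, -0.001, 1.689]
wrist_force: [-12.1, -1.8, -0.6]
width: 0.0257
```

```bash
python3 -m inch '[{"linear":[0.01,0.001,0],"twist":0,"gripper":0},{"linear":[0.01,0.001,0],"twist":0,"gripper":0}]'
python3 - <<'E'
from h import *
o=robot.get_obs();print(o["wrist_force"],o["wrist_torque"])
s=snap("side");save(s,"hs6.png",(215,130,290,230),6)
E
```

```text
time: 11.7
tool_pos: [0.5608, -0.0114, 0.2596]
ee_rot: [-3.131, -0.001, 1.689]
wrist_force: [-12.5, -1.8, -2.2]
width: 0.0257
[-12.45637566  -1.80768454  -2.18389678] [-0.40165732  2.8641471  -0.05251019]
```

View pics/hs6.png

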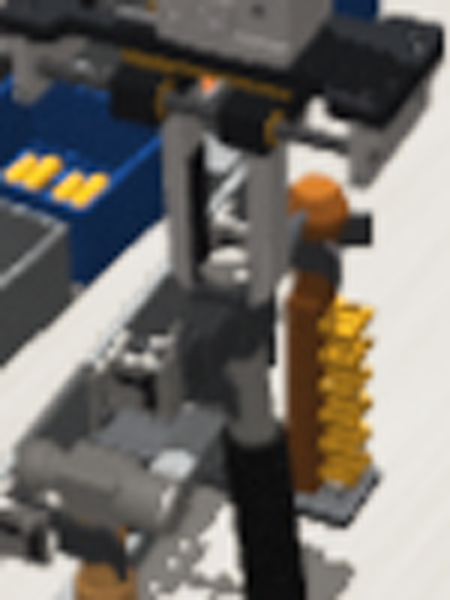

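```bash
cat > ax.py <<'E'
from h import *
from scipy.optimize import least_squares
np.set_printoptions(precision=4,suppress=True)
def axis(s,tcp):
    W=cloud(s);p=W[100:300,200:330].reshape(-1,3);p=p[np.isfinite(p[:,2])]
    n=np.array([.993,.118]);d=np.array([-.118,.993]);out=[]
    cz=tcp[2]-.009
    for zl,zh,R in((cz-.182,cz-.08,.015),(cz-.068,cz-.045,.011)):
        a=np.array([tcp[0],tcp[1],0,0]);zm=(zl+zh)/2
        for it in range(6):
            ex=p[:,0]-a[0]-a[2]*(p[:,2]-zm);ey=p[:,1]-a[1]-a[3]*(p[:,2]-zm)
            q=p[(p[:,2]>zl)&(p[:,2]<zh)&(np.hypot(ex,ey)<(.03 if it<2 else .02))]
            f=lambda a:np.hypot(q[:,0]-a[0]-a[2]*(q[:,2]-zm),q[:,1]-a[1]-a[3]*(q[:,2]-zm))-R
            a=least_squares(f,a,loss="soft_l1",f_scale=.002).x
        print(len(q),"z %.3f"%zm,"xy",a[:2],"off n,d",(a[:2]-tcp[:2])@n,(a[:2]-tcp[:2])@d,"slope n,d",a[2:]@n,a[2:]@d)
E
python3 - <<'E'
from ax import *
s=snap("side");o=robot.get_obs();print(o["time"],o["tool_pos"],o["ee_rot"],o["wrist_force"]);axis(s,o["tool_pos"])
save(s,"hs7.png",(200,130,330,250),5)
E
```

```text
11.8 [ 0.5609 -0.0115  0.2597] [-3.1307 -0.0011  1.6886] [-12.0856  -1.9047  -1.7106]
290 z 0.120 xy [ 0.5492 -0.0148] off n,d -0.011995117248241639 -0.0019345704784541722 slope n,d 0.09844744797604688 0.004906281875915393
54 z 0.194 xy [ 0.5572 -0.0112] off n,d -0.0035833730793671265 0.000634076553743037 slope n,d 0.3074908075933754 0.27540253307046186
```

View pics/hs7.png

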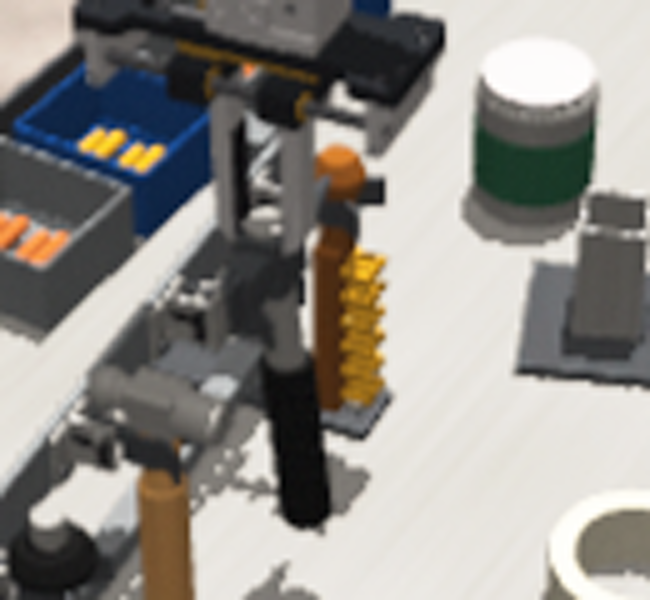

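The hammer has rocked about 5.6° in the pads: at 12 N the lever from grip to clip is too long. I'll back off and let it re-seat flat. Then I'll lower it so the block is just above the jaws, which shortens the lever, and try again.

```bash
python3 -m inch '[{"linear":[-0.05,-0.006,0],"twist":0,"gripper":0},{"linear":[-0.1,-0.012,0],"twist":0,"gripper":0},{"linear":[-0.15,-0.018,0],"twist":0,"gripper":0},{"linear":[-0.2,-0.024,0],"twist":0,"gripper":0},{"linear":[-0.2,-0.024,0],"twist":0,"gripper":0},{"linear":[-0.2,-0.024,0],"twist":0,"gripper":0}]'
python3 - <<'E'
from ax import *
s=snap("side");o=robot.get_obs();print(o["time"],o["tool_pos"],o["ee_rot"],o["wrist_force"]);axis(s,o["tool_pos"])
save(s,"hs8.png",(200,130,330,250),5)
W=cloud(s);im=s["image"].astype(int)
# rubber top: darkest along column
p=W.reshape(-1,3);g=im.sum(2).ravel();m=(np.hypot(p[:,0]-o["tool_pos"][0],p[:,1]-o["tool_pos"][1])<.022)
for z in np.arange(.15,.24,.006):
    k=m&(p[:,2]>=z)&(p[:,2]<z+.006);print(round(z,3),k.sum(),np.median(g[k]) if k.any() else None,end=' | ')
E
```

```text
time: 12.3
tool_pos: [0.5454, -0.0137, 0.2605]
ee_rot: [3.14, 0.0, 1.689]
wrist_force: [0.3, 0.3, -4.2]
width: 0.0258
12.35 [ 0.5455 -0.0137  0.2604] [3.1402 0.0001 1.6893] [ 0.1049 -0.2096 -4.3845]
284 z 0.120 xy [ 0.5382 -0.0167] off n,d -0.007602756315419314 -0.002100066095320628 slope n,d 0.05977422691682058 0.0006107470070028423
58 z 0.195 xy [ 0.5441 -0.0153] off n,d -0.0016182839788540908 -0.0014503628491221612 slope n,d 0.11600239464639756 0.08213524230096615
0.15 18 45.0 | 0.156 17 44.0 | 0.162 18 45.0 | 0.168 20 48.0 | 0.174 21 50.0 | 0.18 27 180.0 | 0.186 16 239.0 | 0.192 11 241.0 | 0.198 16 235.5 | 0.204 21 234.0 | 0.21 15 235.0 | 0.216 15 241.0 | 0.222 10 216.0 | 0.228 3 182.0 | 0.234 11 117.0 |
```

View pics/hs8.png

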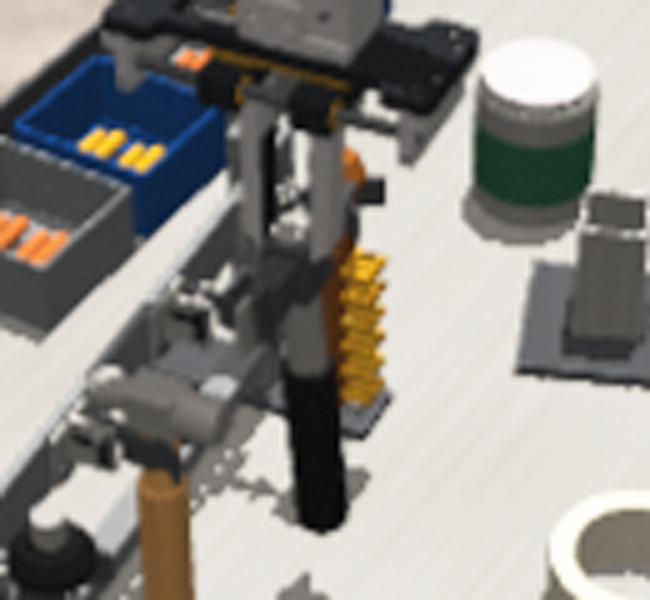

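Some tilt (3.3°) has stayed by stiction, and the rubber's top edge at z about 0.181 confirms the heights. I'll lower 10 mm, which leaves the block's underside about 4 mm over the jaws, and push again. I can pull it straight once the jaws hold it.

```bash
python3 -m inch '[{"linear":[0,0,-0.05],"twist":0,"gripper":0},{"linear":[0,0,-0.1],"twist":0,"gripper":0},{"linear":[0,0,-0.1],"twist":0,"gripper":0},{"linear":[0.04,0.005,-0.1],"twist":0,"gripper":0},{"linear":[0.08,0.01,-0.1],"twist":0,"gripper":0},{"linear":[0.1,0.012,-0.1],"twist":0,"gripper":0},{"linear":[0.1,0.012,-0.1],"twist":0,"gripper":0}]'
python3 -m inch '[{"linear":[0.01,0.001,0],"twist":0,"gripper":0},{"linear":[0.02,0.002,0],"twist":0,"gripper":0},{"linear":[0.02,0.002,0],"twist":0,"gripper":0}]'
python3 -m inch '[{"linear":[0.01,0.001,0],"twist":0,"gripper":0},{"linear":[0.02,0.002,0],"twist":0,"gripper":0},{"linear":[0.02,0.002,0],"twist":0,"gripper":0}]'
```

```text
time: 12.93
tool_pos: [0.5557, -0.0124, 0.2496]
ee_rot: [-3.141, -0.0, 1.689]
wrist_force: [0.0, 0.1, -4.7]
width: 0.0257
time: 13.18
tool_pos: [0.5567, -0.0122, 0.2498]
ee_rot: [-3.14, -0.0, 1.689]
wrist_force: [-1.4, 0.2, -4.8]
width: 0.0254
time: 13.43
tool_pos: [0.5575, -0.0121, 0.2497]
ee_rot: [-3.137, -0.001, 1.689]
wrist_force: [-5.7, 0.1, -3.9]
width: 0.0261
```

```bash
python3 -m inch '[{"linear":[0.01,0.001,0],"twist":0,"gripper":0},{"linear":[0.02,0.002,0],"twist":0,"gripper":0},{"linear":[0.02,0.002,0],"twist":0,"gripper":0}]'
python3 -m inch '[{"linear":[0.01,0.001,0],"twist":0,"gripper":0},{"linear":[0.01,0.001,0],"twist":0,"gripper":0}]'
python3 -m inch '[{"linear":[0.01,0.001,0],"twist":0,"gripper":0},{"linear":[0.01,0.001,0],"twist":0,"gripper":0}]'
python3 - <<'E'
from ax import *
s=snap("side");o=robot.get_obs();print(o["time"],o["tool_pos"],o["ee_rot"],o["wrist_force"]);axis(s,o["tool_pos"])
E
```

```text
time: 13.68
tool_pos: [0.5582, -0.0121, 0.2495]
ee_rot: [-3.134, -0.001, 1.689]
wrist_force: [-7.7, 0.2, -2.9]
width: 0.0258
time: 13.85
tool_pos: [0.5585, -0.012, 0.2495]
ee_rot: [-3.132, -0.001, 1.689]
wrist_force: [-9.9, -0.5, -2.1]
width: 0.0253
time: 14.02
tool_pos: [0.5588, -0.012, 0.2494]
ee_rot: [-3.13, -0.001, 1.688]
wrist_force: [-12.6, 0.0, -2.4]
width: 0.0252
14.0667 [ 0.5588 -0.012   0.2495] [-3.1303 -0.0009  1.6885] [-12.1339  -0.5001  -1.8314]
287 z 0.109 xy [ 0.5479 -0.0149] off n,d -0.011194015956524873 -0.0016112677614605394 slope n,d 0.09569580943291363 0.0009060771166906498
53 z 0.184 xy [ 0.5549 -0.0144] off n,d -0.004100214952497894 -0.0019243244773480355 slope n,d 0.13692620863096477 -0.05920154133514548
```

```bash
python3 -m inch '[{"linear":[0.01,0.001,0],"twist":0,"gripper":0},{"linear":[0.01,0.001,0],"twist":0,"gripper":0}]'
python3 -m inch '[{"linear":[0.01,0.001,0],"twist":0,"gripper":0},{"linear":[0.01,0.001,0],"twist":0,"gripper":0}]'
```

```text
time: 14.23
tool_pos: [0.5591, -0.012, 0.2494]
ee_rot: [-3.129, -0.001, 1.688]
wrist_force: [-13.7, -0.2, -2.3]
width: 0.0255
time: 14.4
tool_pos: [0.5597, -0.0119, 0.2494]
ee_rot: [-3.128, -0.001, 1.688]
wrist_force: [-14.8, -0.0, -0.7]
width: 0.0249
```

Run:
```python
from ax import *
s=snap("side");o=robot.get_obs();print(o["time"],o["tool_pos"],o["wrist_force"],o["wrist_torque"]);axis(s,o["tool_pos"])
save(s,"hs9.png",(215,150,290,215),8)
```

```text
14.45 [ 0.5597 -0.0119  0.2494] [-14.434   -0.2424  -1.2108] [-0.2421  3.3329 -0.0606]
283 z 0.109 xy [ 0.5481 -0.0148] off n,d -0.011874359307712674 -0.00147312520270342 slope n,d 0.10823444079065243 -0.005172289956324404
48 z 0.184 xy [ 0.5549 -0.0137] off n,d -0.004918512967584499 -0.0011777744543368183 slope n,d 0.06651667731706136 0.008435071392045348
```

View pics/hs9.png

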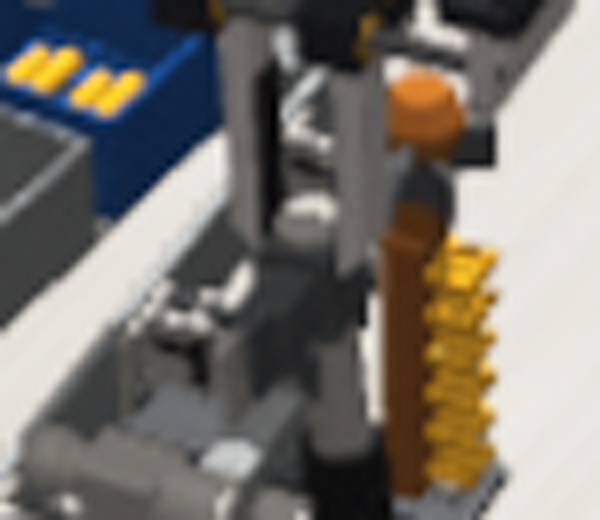

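```bash
python3 -m inch '[{"linear":[0.01,0.001,0],"twist":0,"gripper":0},{"linear":[0.01,0.001,0],"twist":0,"gripper":0}]'
python3 -m inch '[{"linear":[0.01,0.001,0],"twist":0,"gripper":0},{"linear":[0.01,0.001,0],"twist":0,"gripper":0}]'
```

```text
time: 14.62
tool_pos: [0.5605, -0.0118, 0.2494]
ee_rot: [-3.127, -0.001, 1.688]
wrist_force: [-14.2, -0.6, -1.0]
width: 0.0253
time: 14.78
tool_pos: [0.5618, -0.0117, 0.2494]
ee_rot: [-3.128, -0.001, 1.688]
wrist_force: [-14.3, -0.9, -1.9]
width: 0.0257
```

```bash
python3 -m inch '[{"linear":[0.01,0.001,0],"twist":0,"gripper":0},{"linear":[0.01,0.001,0],"twist":0,"gripper":0}]'
python3 - <<'E'
from ax import *
s=snap("side");o=robot.get_obs();print(o["time"],o["tool_pos"],o["wrist_force"],o["wrist_torque"]);axis(s,o["tool_pos"])
save(s,"hs10.png",(215,150,290,215),8)
E
```

```text
time: 14.95
tool_pos: [0.5636, -0.0115, 0.2494]
ee_rot: [-3.13, -0.001, 1.688]
wrist_force: [-11.2, -0.3, -0.9]
width: 0.0254
15.0 [ 0.5638 -0.0115  0.2494] [-11.824   -0.4447  -1.9061] [-0.2181  2.6192 -0.073 ]
287 z 0.109 xy [ 0.5527 -0.0146] off n,d -0.011458076488687472 -0.0017355016824695075 slope n,d 0.08080536241769336 0.0018469603491067378
53 z 0.184 xy [ 0.5594 -0.013 ] off n,d -0.004523961106364929 -0.0009586132092852969 slope n,d 0.08893671974257314 0.03246104431067884
```

View pics/hs10.png

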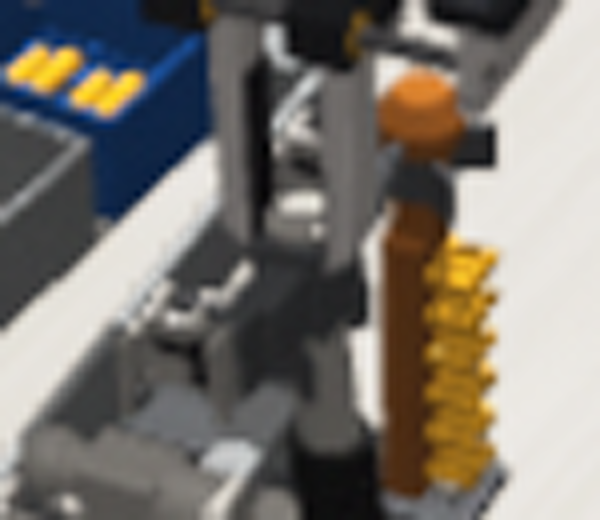

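The force peaked at about 14.5 N and is falling while the hammer advances: the jaws are springing. Continuing gently.

```bash
python3 -m inch '[{"linear":[0.01,0.001,0],"twist":0,"gripper":0},{"linear":[0.01,0.001,0],"twist":0,"gripper":0}]'
python3 -m inch '[{"linear":[0.01,0.001,0],"twist":0,"gripper":0},{"linear":[0.01,0.001,0],"twist":0,"gripper":0}]'
```

```text
time: 15.17
tool_pos: [0.5661, -0.0112, 0.2494]
ee_rot: [-3.134, -0.001, 1.689]
wrist_force: [-7.7, 1.1, -4.5]
width: 0.0254
time: 15.33
tool_pos: [0.5699, -0.0108, 0.2497]
ee_rot: [-3.141, -0.001, 1.689]
wrist_force: [-0.7, 0.5, -5.4]
width: 0.0253
```

```bash
python3 -m inch '[{"linear":[0.01,0.001,0],"twist":0,"gripper":0},{"linear":[0.01,0.001,0],"twist":0,"gripper":0}]'
```

```text
time: 15.5
tool_pos: [0.5724, -0.0107, 0.2502]
ee_rot: [3.139, -0.0, 1.69]
wrist_force: [1.4, 1.9, -5.7]
width: 0.0256
```

Force has dropped to about zero or slightly pulling in, so the neck is past the throat. On to the back stop.

```bash
python3 -m inch '[{"linear":[0.01,0.001,0],"twist":0,"gripper":0},{"linear":[0.01,0.001,0],"twist":0,"gripper":0}]'
python3 -m inch '[{"linear":[0.01,0.001,0],"twist":0,"gripper":0},{"linear":[0.01,0.001,0],"twist":0,"gripper":0}]'
python3 - <<'E'
from ax import *
s=snap("side");o=robot.get_obs();print(o["time"],o["tool_pos"],o["wrist_force"],o["wrist_torque"]);axis(s,o["tool_pos"])
E
```

```text
time: 15.67
tool_pos: [0.5731, -0.0107, 0.2504]
ee_rot: [3.139, 0.0, 1.69]
wrist_force: [1.7, 1.9, -5.4]
width: 0.0252
time: 15.83
tool_pos: [0.5737, -0.0107, 0.2504]
ee_rot: [3.141, 0.0, 1.689]
wrist_force: [0.0, 0.4, -5.1]
width: 0.0253
15.8833 [ 0.5736 -0.0107  0.2504] [ 1.3258 -0.5223 -4.6205] [ 0.1709 -0.1369  0.0035]
288 z 0.110 xy [ 0.5663 -0.0125] off n,d -0.0074867161930055335 -0.000966102524237305 slope n,d 0.06251506526532848 -0.00919216306127491
48 z 0.185 xy [ 0.5713 -0.0125] off n,d -0.002531890499878041 -0.0015009259962438107 slope n,d 0.046728236321552534 -0.04014165176607193
```

```bash
python3 -m inch '[{"linear":[0.01,0.001,0],"twist":0,"gripper":0},{"linear":[0.01,0.001,0],"twist":0,"gripper":0}]'
python3 -m inch '[{"linear":[0.01,0.001,0],"twist":0,"gripper":0},{"linear":[0.01,0.001,0],"twist":0,"gripper":0}]'
python3 -m inch '[{"linear":[0.01,0.001,0],"twist":0,"gripper":0},{"linear":[0.01,0.001,0],"twist":0,"gripper":0}]'
```

```text
time: 16.05
tool_pos: [0.5739, -0.0106, 0.2503]
ee_rot: [-3.141, 0.0, 1.689]
wrist_force: [-0.4, 0.3, -3.9]
width: 0.0254
time: 16.22
tool_pos: [0.5742, -0.0106, 0.2503]
ee_rot: [-3.139, -0.0, 1.689]
wrist_force: [-3.8, 0.1, -2.6]
width: 0.0253
time: 16.38
tool_pos: [0.5744, -0.0106, 0.2503]
ee_rot: [-3.137, -0.0, 1.689]
wrist_force: [-6.2, 1.0, -0.8]
width: 0.0256
```

The neck is home: force is rising steeply with the tool nearly stationary at x 0.5744. One more light press to confirm, then relax, pull slightly to straighten, and look.

```bash
python3 -m inch '[{"linear":[0.01,0.001,0],"twist":0,"gripper":0},{"linear":[0.01,0.001,0],"twist":0,"gripper":0}]'
python3 -m inch '[{"linear":[-0.02,-0.002,0],"twist":0,"gripper":0},{"linear":[-0.03,-0.003,0],"twist":0,"gripper":0},{"linear":[-0.03,-0.003,0],"twist":0,"gripper":0}]'
python3 -m inch '[{"linear":[-0.01,-0.001,0],"twist":0,"gripper":0},{"linear":[-0.02,-0.002,0],"twist":0,"gripper":0},{"linear":[-0.02,-0.002,0],"twist":0,"gripper":0}]'
python3 - <<'E'
from ax import *
s=snap("side");o=robot.get_obs();print(o["time"],o["tool_pos"],o["ee_rot"],o["wrist_force"],o["wrist_torque"]);axis(s,o["tool_pos"])
save(s,"hs11.png",(200,140,300,240),6)
E
```

```text
time: 16.55
tool_pos: [0.5746, -0.0106, 0.2503]
ee_rot: [-3.135, -0.0, 1.689]
wrist_force: [-8.3, 0.4, -0.6]
width: 0.0254
time: 16.8
tool_pos: [0.5741, -0.0106, 0.2502]
ee_rot: [3.141, 0.0, 1.689]
wrist_force: [-2.3, 0.2, -2.3]
width: 0.0254
time: 17.05
tool_pos: [0.5734, -0.0107, 0.2502]
ee_rot: [3.138, 0.0, 1.69]
wrist_force: [1.4, 1.0, -4.4]
width: 0.0258
17.1 [ 0.5733 -0.0107  0.2502] [3.1388 0.0002 1.6895] [ 1.3689  0.5098 -4.4277] [ 0.1486 -0.4093  0.0576]
285 z 0.110 xy [ 0.5667 -0.0128] off n,d -0.006805813014744781 -0.0013329991707253408 slope n,d 0.052701880350715796 -0.0050213106787891015
49 z 0.185 xy [ 0.5711 -0.0118] off n,d -0.0023932947853704195 -0.0008005133755764202 slope n,d 0.07262988861774293 -0.04214329372846732
```

View pics/hs11.png

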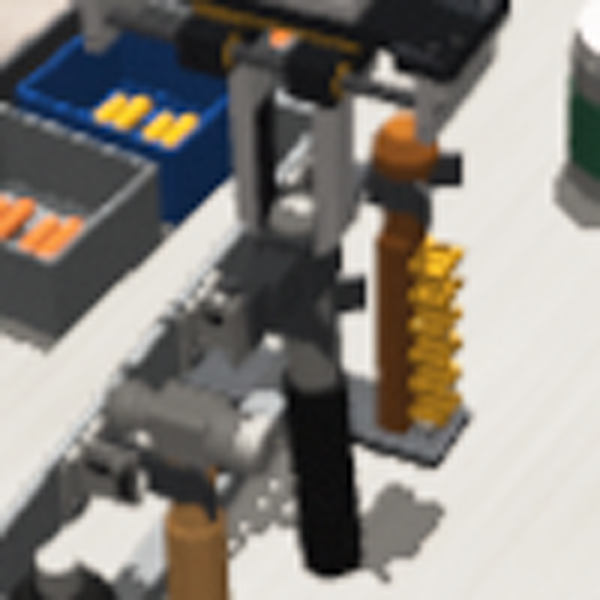

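The neck sits inside the clip (the lip is visible at (350,295)), still leaning about 3°. I'll ease the tool back a bit to straighten it.

```bash
python3 -m inch '[{"linear":[-0.01,-0.001,0],"twist":0,"gripper":0},{"linear":[-0.01,-0.001,0],"twist":0,"gripper":0}]'
python3 -m inch '[{"linear":[-0.01,-0.001,0],"twist":0,"gripper":0},{"linear":[-0.01,-0.001,0],"twist":0,"gripper":0}]'
python3 - <<'E'
from ax import *
s=snap("side");o=robot.get_obs();print(o["time"],o["tool_pos"],o["ee_rot"],o["wrist_force"],o["wrist_torque"]);axis(s,o["tool_pos"])
E
```

```text
time: 17.27
tool_pos: [0.5724, -0.0108, 0.2502]
ee_rot: [3.139, 0.0, 1.69]
wrist_force: [2.4, 1.2, -6.0]
width: 0.0255
time: 17.43
tool_pos: [0.5715, -0.0108, 0.2503]
ee_rot: [3.138, 0.0, 1.69]
wrist_force: [5.4, 1.9, -5.5]
width: 0.0255
17.4833 [ 0.5715 -0.0108  0.2502] [3.1381 0.     1.6896] [ 4.9078  1.2058 -5.3711] [ 0.33   -1.1994  0.0471]
284 z 0.110 xy [ 0.5655 -0.0126] off n,d -0.006162903144181604 -0.0010557641698200181 slope n,d 0.06264947744870206 -0.006328422854661389
46 z 0.185 xy [ 0.5696 -0.0126] off n,d -0.0021779307300359855 -0.00157247520233028 slope n,d -0.052717559852487134 0.013947685863585413
```

```bash
python3 -m inch '[{"linear":[0.02,0.002,0],"twist":0,"gripper":0},{"linear":[0.025,0.003,0],"twist":0,"gripper":0},{"linear":[0.025,0.003,0],"twist":0,"gripper":0}]'
python3 -m inch '[{"linear":[0,0,-0.01],"twist":0,"gripper":0},{"linear":[0,0,-0.02],"twist":0,"gripper":0},{"linear":[0,0,-0.02],"twist":0,"gripper":0}]'
python3 -m inch '[{"linear":[0,0,-0.01],"twist":0,"gripper":0},{"linear":[0,0,-0.01],"twist":0,"gripper":0}]'
python3 -m inch '[{"linear":[0,0,-0.01],"twist":0,"gripper":0},{"linear":[0,0,-0.01],"twist":0,"gripper":0}]'
```

```text
time: 17.73
tool_pos: [0.5724, -0.0107, 0.25]
ee_rot: [-3.14, -0.0, 1.689]
wrist_force: [1.5, 1.2, -3.6]
width: 0.0261
time: 17.98
tool_pos: [0.5726, -0.0107, 0.2492]
ee_rot: [3.141, 0.0, 1.689]
wrist_force: [-1.0, 1.7, -0.0]
width: 0.0255
time: 18.15
tool_pos: [0.5726, -0.0107, 0.2491]
ee_rot: [3.14, 0.0, 1.689]
wrist_force: [-2.5, 1.1, 4.8]
width: 0.0256
time: 18.32
tool_pos: [0.5726, -0.0107, 0.249]
ee_rot: [3.139, 0.001, 1.689]
wrist_force: [-2.6, 0.9, 7.7]
width: 0.025
```

Run:
```python
from ax import *
s=snap("side");o=robot.get_obs();print(o["time"],o["tool_pos"],o["wrist_force"],o["wrist_torque"]);axis(s,o["tool_pos"])
save(s,"hs12.png",(225,160,275,205),12)
W=cloud(s);tcp=o["tool_pos"]
p=W.reshape(-1,3);g=s["image"].astype(int).sum(2).ravel()
n=np.array([.993,.118]);d=np.array([-.118,.993])
r=(p[:,:2]-tcp[:2])@n;a=(p[:,:2]-tcp[:2])@d
# block +y face / arm, lips
for lo in range(-30,40,4):
    k=(a*1000>=lo)&(a*1000<lo+4)&(abs(r)<.045)&(p[:,2]>.195)&(p[:,2]<.245)
    if k.any(): print(lo,[ (int(R),int(z)) for R,z in sorted(zip((r[k]*1000).round(),(p[k,2]*1000).round()))])
m=(np.hypot(r,a)<.022)
for z in np.arange(.15,.2,.004):
    k=m&(p[:,2]>=z)&(p[:,2]<z+.004);print(round(z,3),np.median(g[k]) if k.any() else None,end=' | ')
```

```text
18.3667 [ 0.5726 -0.0107  0.249 ] [-2.1643  1.4849  8.3694] [0.2689 0.6207 0.0029]
282 z 0.109 xy [ 0.5656 -0.013 ] off n,d -0.007153167971078575 -0.0014973567733296215 slope n,d 0.06014714418432203 -0.00606778292032135
52 z 0.184 xy [ 0.5707 -0.0124] off n,d -0.00203654743939089 -0.0014434820583959763 slope n,d 0.13887531289167493 -0.041272648062121366
-26 [(-19, 216)]
-22 [(-21, 217), (-20, 205), (-20, 222), (-18, 216), (-17, 204), (-15, 201), (-14, 203), (-12, 221)]
-18 [(-22, 212), (-21, 214), (-19, 225), (-18, 210), (-18, 214), (-18, 220), (-16, 211), (-16, 217), (-16, 222), (-16, 224), (-13, 213), (-12, 215), (-11, 234), (-11, 238)]
-14 [(-17, 216), (-15, 209), (-14, 204), (-14, 212), (-14, 222), (-13, 234), (-12, 219), (-12, 223), (-11, 203), (-11, 207), (-9, 211), (-9, 215), (-9, 217), (-8, 202), (-8, 206)]
-10 [(-14, 233), (-13, 213), (-13, 228), (-11, 229), (-10, 197), (-10, 241)]
-6 [(-14, 243), (-13, 229), (-13, 235), (-13, 239), (-10, 211), (-10, 240), (39, 208)]
-2 [(-13, 229), (-13, 233), (-12, 217), (-12, 221), (-12, 225), (-12, 241), (-11, 209), (-11, 233), (-11, 236
[... 846 characters left out ...]
, (-10, 232), (-8, 228), (-7, 214), (-7, 231), (-7, 234), (-7, 237), (-3, 208), (-2, 217), (-1, 217), (0, 206), (3, 209), (5, 206), (9, 203)]
18 [(-22, 209), (-21, 211), (-21, 219), (-21, 222), (-18, 210), (-18, 223), (-17, 212), (-10, 245), (-7, 234), (-7, 237), (-7, 244)]
22 [(-9, 234), (-8, 244), (-7, 235), (-7, 242), (-6, 243)]
26 [(-8, 241), (-7, 232)]
30 [(-8, 241), (-7, 237), (-7, 243), (-5, 244)]
34 [(-9, 236), (-7, 241), (-6, 232)]
38 [(-8, 233), (-8, 240), (-5, 241), (-4, 230), (-4, 234), (-3, 242), (-2, 244)]
0.15 43.0 | 0.154 44.5 | 0.158 47.5 | 0.162 47.5 | 0.166 131.0 | 0.17 200.0 | 0.174 244.0 | 0.178 243.0 | 0.182 240.5 | 0.186 244.0 | 0.19 239.0 | 0.194 210.0 | 0.198 136.0 |
```

View pics/hs12.png

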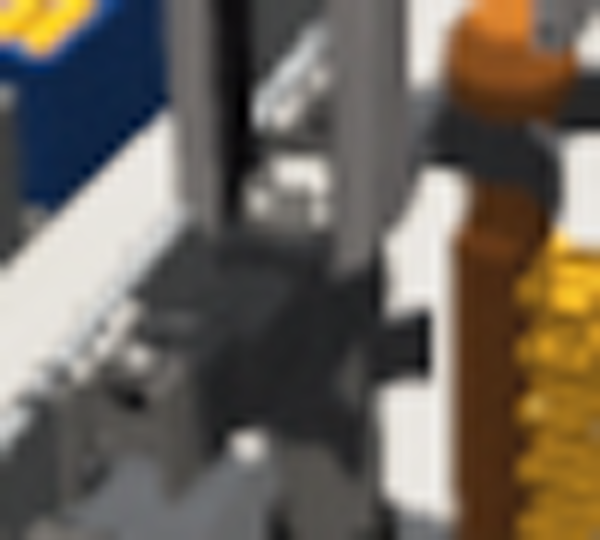

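The block's underside (about z 0.222 to 0.224) rests on the jaw tops, with the lips 20 to 21 mm ahead of the neck axis, as they should be when home. I'll unload the downward press, then open a little.

```bash
python3 -m inch '[{"linear":[0,0,0.01],"twist":0,"gripper":0},{"linear":[0,0,0.01],"twist":0,"gripper":0},{"linear":[0,0,0.01],"twist":0,"gripper":0.27},{"linear":[0,0,0.01],"twist":0,"gripper":0.28},{"linear":[0,0,0.01],"twist":0,"gripper":0.29},{"linear":[0,0,0.01],"twist":0,"gripper":0.3},{"linear":[0,0,0.01],"twist":0,"gripper":0.3}]'
python3 - <<'E'
from ax import *
s=snap("side");o=robot.get_obs();print(o["time"],o["tool_pos"],o["wrist_force"],o["wrist_torque"],o["width"]);axis(s,o["tool_pos"])
save(s,"hs13.png",(200,140,300,240),6)
E
```

```text
time: 18.95
tool_pos: [0.5722, -0.0112, 0.2466]
ee_rot: [-3.14, 0.001, 1.689]
wrist_force: [-3.0, -0.3, 3.3]
width: 0.0284
19.0 [ 0.5723 -0.0112  0.2467] [-2.0932 -0.5408  1.7275] [-0.1037  0.7645 -0.0099] 0.027893925978384852
272 z 0.107 xy [ 0.5736 -0.0124] off n,d 0.001192770506696695 -0.0013275926196801115 slope n,d 0.004395079598580401 -0.0036772543499998664
52 z 0.181 xy [ 0.5733 -0.0123] off n,d 0.0008632907201157794 -0.001213039697992055 slope n,d 0.026705043826910715 -0.11697123071309667
```

View pics/hs13.png

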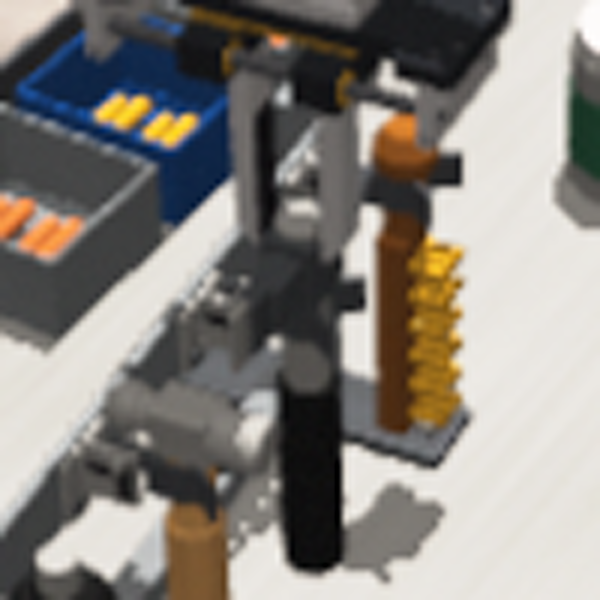

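The hammer straightened fully on release (slope 0.25°) and hangs in the clip. Opening further, then straight up.

```bash
python3 -m inch '[{"linear":[0,0,0],"twist":0,"gripper":0.33},{"linear":[0,0,0],"twist":0,"gripper":0.38},{"linear":[0,0,0],"twist":0,"gripper":0.44},{"linear":[0,0,0],"twist":0,"gripper":0.5},{"linear":[0,0,0],"twist":0,"gripper":0.5},{"linear":[0,0,0],"twist":0,"gripper":0.5}]'
python3 - <<'E'
from ax import *
s=snap("side");o=robot.get_obs();print(o["time"],o["tool_pos"],o["wrist_force"],o["wrist_torque"],o["width"]);axis(s,o["tool_pos"])
save(s,"hs14.png",(200,140,300,240),6)
E
```

```text
time: 19.5
tool_pos: [0.5729, -0.0107, 0.247]
ee_rot: [3.141, 0.0, 1.689]
wrist_force: [0.3, -0.2, 0.3]
width: 0.0469
19.55 [ 0.5729 -0.0107  0.247 ] [0.5733 0.3346 0.872 ] [-0.09    0.0265  0.0076] 0.046619715845288345
279 z 0.107 xy [ 0.5742 -0.0123] off n,d 0.0011592250865457827 -0.0017721877770710361 slope n,d 0.001522282183895863 0.005433364374123612
44 z 0.182 xy [ 0.5734 -0.012 ] off n,d 0.0003364986662430364 -0.0013566683719483368 slope n,d -0.09094593309767283 0.061382243390811254
```

View pics/hs14.png

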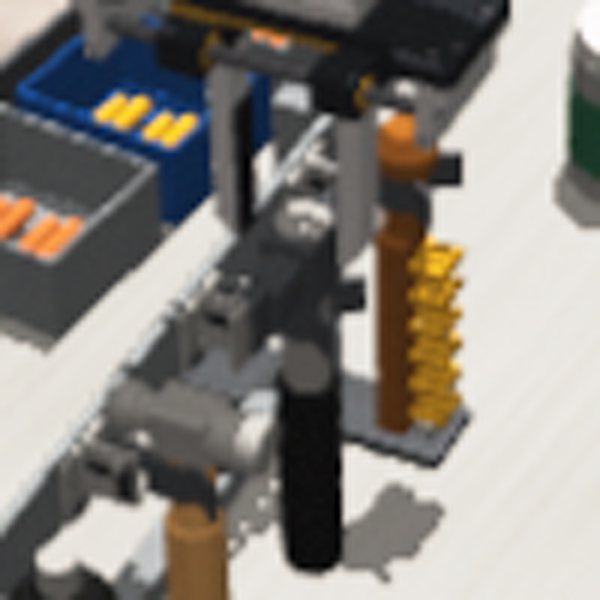

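Free: zero force, fingers clear on both sides. Withdrawing upward.

```bash
python3 -m inch '[{"linear":[0,0,0.1],"twist":0,"gripper":0.5},{"linear":[0,0,0.25],"twist":0,"gripper":0.5},{"linear":[0,0,0.45],"twist":0,"gripper":0.5},{"linear":[0,0,0.7],"twist":0,"gripper":0.5},{"linear":[0,0,1],"twist":0,"gripper":0.5},{"linear":[0,0,1],"twist":0,"gripper":0.5}]'
python3 -m inch '[{"linear":[-0.3,0,0.3],"twist":0,"gripper":0.5},{"linear":[-0.6,0,0.6],"twist":0,"gripper":0.5},{"linear":[-1,0,0.8],"twist":0,"gripper":0.5},{"linear":[-1,0,0.8],"twist":0,"gripper":0.5}]'
python3 -m inch '[{"linear":[-0.3,0,0],"twist":0,"gripper":0.5},{"linear":[-0.6,0,0],"twist":0,"gripper":0.5},{"linear":[-1,0,0],"twist":0,"gripper":0.5},{"linear":[-1,0,0],"twist":0,"gripper":0.5},{"linear":[-1,0,0],"twist":0,"gripper":0.5}]'
python3 - <<'E'
from ax import *
import pickle
s=snap("side");t=snap("top");o=robot.get_obs();print(o["time"],o["tool_pos"],o["wrist_force"])
axis(s,np.array([.572,-.0107,.247]))
save(s,"side20.png",scale=1.4);save(t,"top20.png",(112,130,320,250),3.8)
# displacement check vs start
for nm,S in(("side",s),("top",t)):
    a=pickle.load(open(nm+"0.pkl","rb"));d=np.abs(S["image"].astype(int)-a["image"].astype(int)).sum(2)
    cv2.imwrite("pics/diff_%s.png"%nm,cv2.resize(np.clip(d,0,255).astype(np.uint8),None,fx=1.4,fy=1.4))
W=cloud(t);z=np.load("toprail.npy");m,dd=z[:2],z[2:];n=np.array([dd[1],-dd[0]])
p=W[100:260,112:320].reshape(-1,3);p=p[np.isfinite(p[:,2])];r=(p[:,:2]-m)@n+.003;a=(p[:,:2]-m)@dd
k=(p[:,2]>.225)&(a<-.03)&(a>-.19)&(r<-.02)&(r>-.15);R=r[k];A=a[k];print("head n,d range",R.min(),R.max(),A.min(),A.max(),"z",np.percentile(p[k,2],[2,50,98]))
c=np.linalg.svd(np.c_[R-R.mean(),A-A.mean()],full_matrices=0)[2][0];print("head angle vs rail deg",np.degrees(np.arctan2(c[0],c[1])))
E
```

```text
time: 20.05
tool_pos: [0.5741, -0.0108, 0.3551]
ee_rot: [3.129, 0.003, 1.689]
wrist_force: [-0.5, 0.3, 0.3]
width: 0.047
time: 20.38
tool_pos: [0.4691, -0.0104, 0.4353]
ee_rot: [3.13, 0.003, 1.689]
wrist_force: [-0.3, 0.8, 1.8]
width: 0.0471
time: 20.8
tool_pos: [0.3716, -0.0106, 0.4285]
ee_rot: [3.137, 0.001, 1.689]
wrist_force: [0.9, 0.4, 0.4]
width: 0.0474
20.9 [ 0.3733 -0.0108  0.427 ] [ 0.8524  0.2266 -0.9253]
278 z 0.107 xy [ 0.5739 -0.0124] off n,d 0.0016523993229636891 -0.0019075442602604898 slope n,d -0.010099302844768884 -0.0011578875512462774
47 z 0.181 xy [ 0.5734 -0.0121] off n,d 0.0012040944390373928 -0.0015720484210372033 slope n,d -0.000511943999573483 0.040311106162376986
head n,d range -0.06908475255825364 -0.042608434482637195 -0.17968992644884166 -0.042122823453993596 z [0.2319 0.251  0.2618]
head angle vs rail deg -0.15062051928926293
```

View pics/top20.png

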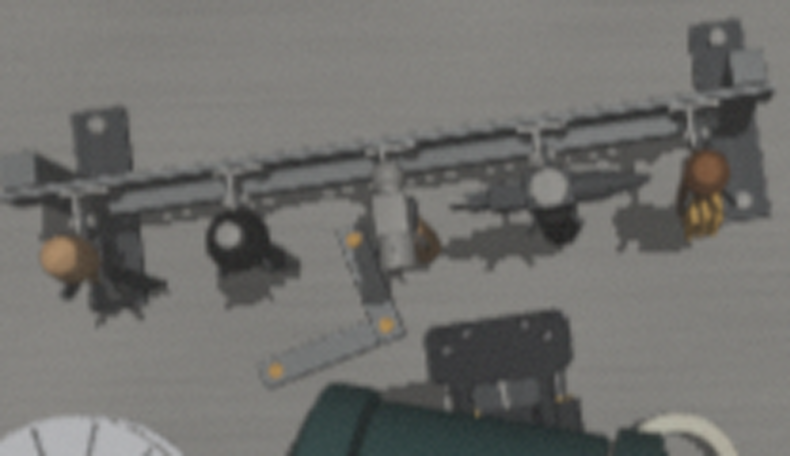

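View pics/side20.png

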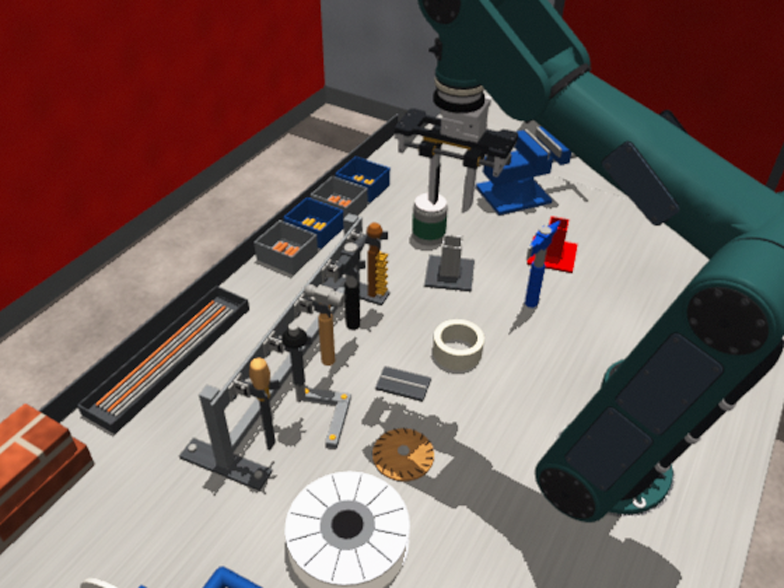

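View pics/diff_side.png

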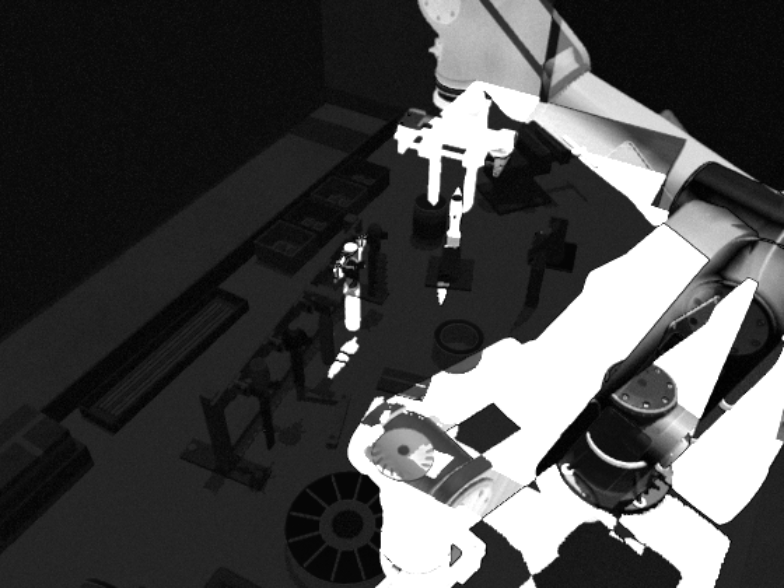

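Diff image: only the hammer, the arm and shadows changed. Neighbours, clip surroundings and bench items are unmoved. The hammer is upright, head within 0.2° of the rail and home at -55.8 mm. Its height matches seated (jaw top about 0.2195). Handing in.

```bash
python3 -c "
from bench import robot
print(robot.close_job())"
```

```text
the job is handed in; nothing more can be done
None
```

The chipping hammer is hanging upright in the free clip, head along the rail, and the job is handed in at about 21 s. No verdict was reported.

**What happened**
- **First push:** at about 12 N the hammer rocked roughly 5–6° in the pads before the jaws opened. I backed off, lowered it 10 mm to shorten the lever, and pushed again.
- **Second push:** the jaws sprang at about 14.8 N, just over the 6–14 N you gave and well under 25 N. The force then fell to zero and rose again at the back stop, where I pressed to about 8 N.
- **Lowering:** I lowered it until the clip took the weight, with a peak downward press of about 13 N, allowing for the hammer's own weight.
- **Release:** it still leaned about 3° in the grip at that point. It straightened when I opened the gripper, which also moved the fingers about 2.4 mm down, so the head's final settle was up to about 2 mm and was not fully controlled.

**Last checks**
- **Lean:** about 0.6° or less.
- **Head direction:** within 0.2° of the rail.
- **Home position:** axis about 56 mm in front of the rail; the clip measured about 56.5 mm at home.
- **Seating:** head height agrees with it sitting on the jaws.
- **Surroundings:** before-and-after side pictures show that only the hammer, the arm and their shadows changed; the start picture did not show what the arm then hid.

The jaw angles could not be read directly, so "jaws closed" is inferred from the force drop and the home position.

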